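# Turn the pastry moulds carved side up

### The arm

A 7-joint arm with a two-finger parallel gripper is mounted at the origin on the work surface. World frame = base frame: x ahead of the robot, y to its left, z up, the work surface at z = 0. Lengths are in m, angles in rad, forces in N, time in s.
With the tool pointing down it reaches from about 0.425 to 0.925 m from the base axis. Payload 6.8 kg.
Tool frame: the origin (TCP) lies at the very end of the fingers, on their centre line; the grasp point (between the pads) lies 19 mm behind it (r.grip_depth is the distance from the TCP to the grasp point, in m); z points along the fingers, y is the direction in which the jaws open and shut (so a half turn about z gives the same grasp; the last joint's range is limited). The gripper opens to 85 mm and grips with 20 to 120 N. Pads are 22 mm wide; open, the fingers measure 114 mm over their backs; the gripper's body (76 mm by 85 mm) begins 54 mm behind the grasp point. The pads swing forward as they close: fully open they stand 13 mm farther back than shut.
Start: joints at [1.131, 0.477, 0.022, 1.555, -0.011, 1.109, -0.083], TCP at [0.22, -0.638, 0.231] pointing down, gripper open.
Joint ranges: [-2.96, 2.96], [-0.34, 2.1], [-1.41, 1.46], [0.24, 2.44], [-1.37, 4.51], [0.17, 1.92], [-2.96, 2.96]. Speed limits (rad/s): [2.39, 2.39, 3.14, 3.14, 3.14, 3.14, 3.14].

### API

Orientations are given as a rotation vector (axis times angle).
In Python, from bench import status, eyes, workorder, spotter, r gives the robot as it stands.
- The arm moves only by the tool drive_tool, never from a script. Its argument "commands" is a list of rows, each an object of numbers: "rx", "ry", "rz": the turn, a rotation vector about the world's x, y, z normalised to -1 to 1, where 1 is 8 degrees; "tx", "ty", "tz": the shift along the world's x, y, z normalised to -1 to 1, where 1 is 20 mm; "grip": the closure, from -1 (fully open) to 1 (shut). A call has 1 to 10 rows; each row shifts and turns the commanded pose from where the row before left it; what a row does not reach is not made up. A row lasts 1/8 s, in which the tool goes at most 62.5 mm and 10.7 degrees, less where a joint would pass 70% of its speed; a pose out of reach is approached as far as the arm can. A call with a number of a shift or a turn outside -1 to 1 is refused whole. A call with a gripper value outside its range is refused whole. The fingers move at their own pace and stop on an object; "grip_force" is the grip in N (left out, the last holds). Time passes only in rows, so rows that do not move let the fingers close. It gives the time, the measured TCP pose, the force and the opening at its end, in the units of the state.
- status.get_obs(): the state, without advancing time (a new reading comes with each control period).
- eyes.grab_frame(name): name is "side" or "top"; returns a dict with "frame" (420x560x3 uint8, blue, green, red), "range_z" (420x560 float32, m along the optical axis (not along the pixel's ray), 0 where there is no reading), "fx", "fy", "cx", "cy" (pixels), "T" (4x4, takes a point from camera to world coordinates). Camera axes: x right, y down, z forward; pixel columns grow to the right and rows downward; lengths in m; the calibration is good to about 2 mm. A picture is of the moment at which its call begins.
- workorder.hand_in(): hands the job in, once; it reports no verdict.
Trained networks look in the newest picture that a camera, given by its name, has taken for a name from the list of things; names that differ only in an ending like _2 or _b are one class to them, and where a whole thing is asked for, a point or a joint stands for the part that bears it (a point fixed in the world has none). Each returns a list of dicts, best first, with "confidence" (0 to 1); they miss things now and then, are a little off and sometimes report something else, mostly with a low value. They report only what shows in the picture. A call takes as long as a camera call. They do not tell look-alikes from the thing itself.
- spotter.boxes_of(camera, target): "position" ([column, row] as shares, 0 to 1, of the picture: columns of its width, rows of its height, amid what is visible of it).
- spotter.masks_of(camera, target): "mask" (420x560 bool, what is visible of it) and "position" ([column, row] as shares, 0 to 1, of the picture: columns of its width, rows of its height, amid what is visible of it).
The state is a dict: "clock": time; "joints": joint angles; "qvel": joint speeds; "tau": joint torques, N m; "tcp_pos": TCP position; "orientation": TCP orientation; "contact_force": force on the tool from outside, world axes, zero at the start; "moment": the same for the moment, N m; "grip_width": finger opening in m.
Only numpy, scipy, OpenCV 4.12 (cv2) and the standard library are available. Lean on these libraries where they do the work, as an engineer would, in place of code of your own. Each camera call takes 0.05 s, during which the arm holds its last target.

### The job

The washed wooden moulds lie carved side down; get them ready for pressing by laying every one of them side by side on the cork mat, flat and carved side up. The sloping white fence is there for turning them over: push a mould endways up its face and tip it back. One mould lies under two light cartons: draw it out between the stop posts so that the cartons stay where they are, one upright on the other, and leave the bowl, bottle and cup alone.

Things in the scene. Friction and masses are not known exactly. Their poses are not given: they have to be found in the camera images.
- mould_1_c (a point): dark wooden mould bar, flat block 130 long (x) x 54 wide (y) x 16 thick (z), 0.1 kg; this is its centre. Its -z face is carved (two pale rosettes), +z face plain; it starts carved side down (z up). It lies free on the right of the table. May be absent (None).
- mould_2_c (a point): dark wooden mould bar, flat block 130 long (x) x 54 wide (y) x 16 thick (z), 0.1 kg; this is its centre. Its -z face is carved (two pale rosettes), +z face plain; it starts carved side down (z up). It lies free on the right of the table. May be absent (None).
- mould_s_c (a point): dark wooden mould bar, flat block 130 long (x) x 54 wide (y) x 16 thick (z), 0.1 kg; this is its centre. Its -z face is carved (two pale rosettes), +z face plain; it starts carved side down (z up). This one, always there, is the bottom of the stack: the two cartons rest on it and 62 mm of its length sticks out, between the two stop posts, towards the robot.
- box_low_c (a point): lower of two flat empty cartons, brown with a red band, 95 (x) x 110 (y) x 24 high, 40 g; this point is its centre. It rests on mould_s, just behind the stop posts; once the mould is drawn out it settles down on the table.
- box_up_c (a point): upper carton, same as the lower and standing squarely on it; this point is its centre.
- stops: two fixed slippery white plastic posts, 14 x 14 x 50 high, 92 apart along y (78 clear); origin on the table half-way between them. The cartons stand 3 mm behind them (+x side); drawn along -x (roughly towards the robot) the mould passes between the posts while they hold the cartons back.
- fence: fixed turning fence with a slippery white plastic face (friction 0.35) on wooden legs, 160 wide (y), all within x = 0 to 75. The face rises at 50 degrees from the toe line on the table, through this origin (middle of the toe), to its top edge. A mould in front (-x side) pushed endways in +x from behind runs its leading end up the face until its rear end is at the toe; it then lies flush on the face at 50 degrees and stays there by itself.
- fence_top (a point): middle of the fence's top edge, 75 above the table and 63 in +x from the toe; open space behind and above. The free end of a mould leaning on the face sticks out 32 beyond this edge, 100 above the table. Pulled there from behind towards -x, the mould stands up on its foot at the toe, goes over and lies turned over in front of the fence. Other friction about 0.6.
- mat: fixed cork mat lying flat on the left of the table, 180 (x) x 280 (y) x 3 thick; origin at the centre of its underside.
- bowl: bystander: steel bowl, 150 across, 70 high; origin at the centre of its underside
- bottle: bystander: glass bottle, 72 across, 200 high; origin at the centre of its underside
- cup: bystander: white cup, 68 across, 70 high; origin at the centre of its underside
Not all that is in view belongs to the job. Leave any blue look-alike of the part that bears mould_s_c alone.

How it is judged:
At the end, for the whole second after the job is handed in: every mould present lies flat on the mat (not on another mould), carved side up within 0.14 rad, its centre on the mat at least 20 mm inside the mat's edge, at rest; the lower carton stands flat on the table within 60 mm of where it was and the upper one flat on it, within 40 mm of centred (angle between each of mould_s_c, mould_1_c, mould_2_c's own z axis and vertical above 3 rad and x of mould_s_c in the frame of mat between -0.07 and 0.07 m and y of mould_s_c in the frame of mat between -0.12 and 0.12 m and height (world z) of each of mould_s_c, mould_1_c, mould_2_c, box_low_c below 0.018 m and linear speed of each of mould_s, mould_1, mould_2, box_up below 0.02 m/s and x of mould_1_c in the frame of mat between -0.07 and 0.07 m and y of mould_1_c in the frame of mat between -0.12 and 0.12 m and x of mould_2_c in the frame of mat between -0.07 and 0.07 m and y of mould_2_c in the frame of mat between -0.12 and 0.12 m and angle between each of box_low_c, box_up_c's own z axis and vertical below 0.1 rad and z of box_up_c in the frame of box_low_c above 0.02 m and horizontal distance between box_up_c and box_low_c below 0.04 m and distance of box_low_c from where it was at the start of the episode below 0.06 m); the robot touches nothing.
It fails at once if a carton is tipped over (more than 0.6 rad) (angle between any of box_low_c, box_up_c's own z axis and vertical above 0.6 rad).
It fails at once if the bowl, bottle or cup is knocked over or shifted by more than 60 mm (distance of any of bowl, bottle, cup from where it was at the start of the episode above 0.06 m or angle between any of bowl, bottle, cup's own z axis and vertical above 0.5 rad).
Of mould_1, mould_2 only 1 to 2 are there at a start; the rules pass over those that are not, and their reading is None.
At some moment in a run one of mould_1, mould_2 may be knocked a few centimetres aside while the robot is not near it.
Once in a run the grip may slacken for a moment while it holds something.
It also fails if it takes over 210 s, if anything falls off the work surface, if the arm or the gripper's body presses on something with over 40 N, if the wrist force passes 120 N, or if a joint passes its speed limit or range.

## Working session

There is one attempt and no reset: what is moved stays moved. The work goes in short steps, Python scripts to look and compute and a tool call to move; the robot and the scene stay as the last step left them, time stands still between calls to the robot, and variables do not carry over. Pictures are saved under pics/ and viewed, and the job is handed in when it is done.

Besides the shell and the picture viewer there is one more tool, called after ">>>" as name(argument=value, ...), one argument or row to a line, values as JSON. drive_tool: Moves the arm, as the interface text tells. Scaled input: -1 to 1 covers 20 mm each way for a shift and 8 degrees each way for a turn. Its arguments: {"type":"object","properties":{"commands":{"type":"array","items":{"type":"object","properties":{"rx":{"type":"number"},"ry":{"type":"number"},"rz":{"type":"number"},"tx":{"type":"number"},"ty":{"type":"number"},"tz":{"type":"number"},"grip":{"type":"number"}}}},"grip_force":{"type":"number"}},"required":["commands"]}

```bash
ls; mkdir -p pics; cat > h.py <<'E'
import numpy as np,cv2
from bench import status,eyes,workorder,spotter,r
def grab(n,save=None):
    f=eyes.grab_frame(n)
    if save: cv2.imwrite('pics/'+save+'.png',f['frame'])
    return f
def pts(f,mask=None):
    z=f['range_z'];v,u=np.nonzero((z>0)&(mask if mask is not None else True))
    d=z[v,u];P=np.c_[(u-f['cx'])/f['fx']*d,(v-f['cy'])/f['fy']*d,d]
    return P@f['T'][:3,:3].T+f['T'][:3,3],u,v
def px(f,p):
    T=np.linalg.inv(f['T']);q=T[:3,:3]@np.array(p)+T[:3,3]
    return q[0]/q[2]*f['fx']+f['cx'],q[1]/q[2]*f['fy']+f['cy']
def world_map(f):
    z=f['range_z'].astype(float);v,u=np.indices(z.shape)
    P=np.stack([(u-f['cx'])/f['fx']*z,(v-f['cy'])/f['fy']*z,z],-1)
    W=P@f['T'][:3,:3].T+f['T'][:3,3];W[z<=0]=np.nan
    return W
E
python3 - <<'E'
from h import *
for n in('top','side'):
    f=grab(n,n+'0');print(n,f['T'].round(3).tolist(),f['fx'],f['cx'],f['cy'])
s=status.get_obs();print({k:np.round(v,3).tolist() for k,v in s.items()})
E
```

```text
pics
top [[-0.022, -0.977, 0.212, 0.223], [-1.0, 0.021, -0.003, -0.114], [-0.001, -0.212, -0.977, 1.295], [0.0, 0.0, 0.0, 1.0]] 464.6196596596445 281.1037181798618 206.70645548322014
side [[-0.845, -0.363, 0.393, 0.05], [-0.535, 0.576, -0.618, 0.559], [-0.002, -0.733, -0.681, 0.814], [0.0, 0.0, 0.0, 1.0]] 408.23921699598264 280.4154808419744 214.89099276576718
{'clock': 0.1, 'joints': [1.131, 0.478, 0.022, 1.556, -0.011, 1.109, -0.083], 'qvel': [0.003, -0.001, 0.0, -0.002, 0.001, 0.0, 0.001], 'tau': [0.004, -59.776, 1.614, -28.196, 0.013, 0.005, 0.0], 'tcp_pos': [0.22, -0.638, 0.23], 'orientation': [-3.097, -0.519, 0.001], 'contact_force': [-0.109, 0.051, 0.731], 'moment': [0.049, -0.049, 0.032], 'grip_width': 0.085}
```

View pics/top0.png

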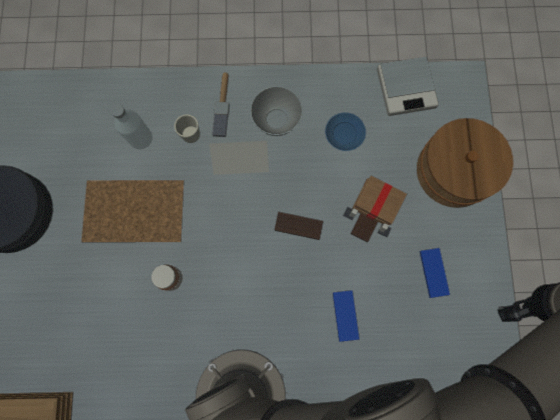

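View pics/side0.png

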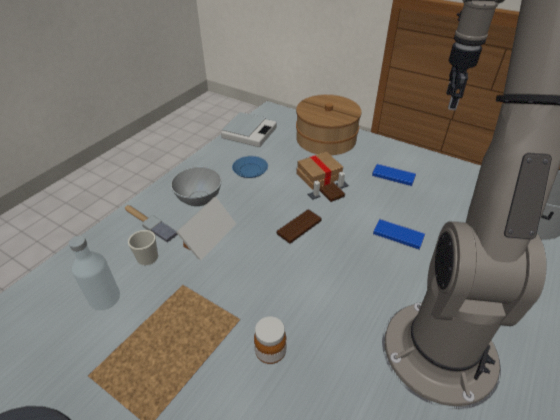

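```bash
python3 - <<'E'
from h import *
fs={n:grab(n) for n in('top','side')}
for t in ['mould_1_c','mould_s_c','box_low_c','box_up_c','stops','fence','mat','bowl','bottle','cup']:
  for n,f in fs.items():
    for d in spotter.masks_of(n,t)[:4]:
      P,u,v=pts(f,d['mask'])
      if len(P)<10: continue
      hi=P[P[:,2]>np.percentile(P[:,2],50)-.01]
      pos=np.array(d['position'])*[560,420]
      c,s,a=cv2.minAreaRect(P[:,:2].astype(np.float32)*1000)
      print(t,n,round(d['confidence'],2),pos.round(),len(P),'rect c',np.round(c),'s',np.round(s),'a',round(a,1),'z',np.percentile(P[:,2],[2,50,98]).round(3))
f=fs['top'];W=world_map(f)
ph=W[...,2];print(np.nanmedian(ph))
c=cv2.resize(f['frame'][130:260,190:430],None,fx=3.3,fy=3.3,interpolation=cv2.INTER_CUBIC);cv2.imwrite('pics/crop0.png',c)
E
```

```text
mould_1_c side 0.55 [197. 184.] 1477 rect c [ 768. -106.] s [143. 151.] a 52.7 z [0.006 0.044 0.072]
mould_s_c top 0.89 [435. 273.] 1043 rect c [ 310. -537.] s [135.  63.] a 6.0 z [0.002 0.017 0.023]
mould_s_c top 0.74 [364. 224.] 432 rect c [ 437. -348.] s [52. 67.] a 58.3 z [0.007 0.017 0.022]
mould_s_c top 0.61 [343. 313.] 1024 rect c [ 200. -287.] s [130.  59.] a 4.5 z [0.005 0.017 0.023]
mould_s_c side 0.85 [328. 191.] 345 rect c [ 434. -352.] s [71. 65.] a 63.9 z [0.    0.016 0.02 ]
mould_s_c side 0.68 [391. 174.] 571 rect c [ 313. -542.] s [135.  86.] a 7.8 z [0.001 0.015 0.02 ]
mould_s_c side 0.61 [401. 233.] 746 rect c [ 200. -292.] s [126.  77.] a 5.0 z [0.003 0.016 0.02 ]
box_low_c top 0.62 [373. 216.] 67 rect c [ 493. -353.] s [117.  47.] a 21.9 z [0.019 0.034 0.046]
box_low_c side 0.68 [307. 180.] 218 rect c [ 498. -345.] s [129.  66.] a 18.4 z [0.015 0.03  0.042]
box_up_c top 0.83 [380. 200.] 1386 rect c [ 505. -391.] s [109.  96.] a 61.2 z [0.056 0.065 0.071]
box_up_c side 0.74 [320. 167.] 848 rect c [ 492. -414.] s [179. 106.] a 66.4 z [0.045 0.064 0.068]
stops top 0.
[... 534 characters left out ...]
 z [0.002 0.039 0.074]
bowl top 0.7 [276. 110.] 2074 rect c [ 787. -108.] s [187. 152.] a 2.5 z [0.002 0.03  0.074]
bowl side 0.7 [195. 184.] 1568 rect c [ 798. -134.] s [146. 262.] a 49.0 z [0.005 0.044 0.072]
bottle top 0.97 [131. 127.] 1077 rect c [712. 284.] s [56. 70.] a 42.3 z [0.011 0.129 0.204]
bottle side 0.59 [ 98. 273.] 2258 rect c [1244.   98.] s [  84. 1194.] a 69.9 z [0.002 0.11  0.201]
cup top 0.59 [185. 131.] 537 rect c [735. 137.] s [66. 86.] a 55.6 z [0.003 0.042 0.075]
cup top 0.35 [381. 200.] 1473 rect c [ 514. -400.] s [120. 121.] a 61.2 z [0.046 0.065 0.071]
cup side 0.72 [144. 247.] 796 rect c [744. 135.] s [ 66. 105.] a 55.7 z [0.004 0.048 0.072]
0.0015110135729726748
```

View pics/crop0.png

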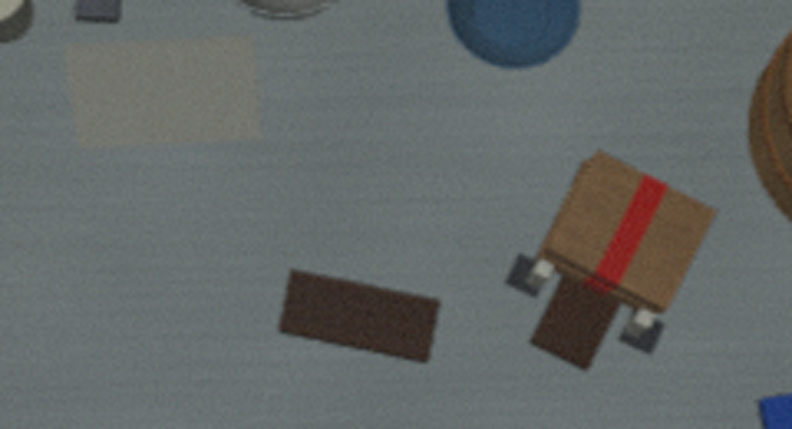

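```bash
cat >> h.py <<'E'
def dark(f,zmin=.006,zmax=.06,lo=40):
    """dark mould candidates: low brightness, reddish"""
    W=world_map(f);b,g,r_=[f['frame'][...,i].astype(int) for i in range(3)]
    m=(b+g+r_<230)&(r_>=b)&(W[...,2]>zmin)&(W[...,2]<zmax)
    m=cv2.morphologyEx(m.astype(np.uint8),cv2.MORPH_OPEN,np.ones((3,3)))
    n,l,st,ce=cv2.connectedComponentsWithStats(m)
    out=[]
    for i in range(1,n):
        if st[i,4]<150: continue
        P=W[l==i];P=P[~np.isnan(P[:,2])]
        c,s,a=cv2.minAreaRect((P[:,:2]*1000).astype(np.float32))
        if s[0]<s[1]: s=s[::-1];a+=90
        out.append((ce[i].round(),st[i,4],np.round(c,1),np.round(s,1),round((a+90)%180-90,1),np.percentile(P[:,2],[5,50,95]).round(4)))
    return out
E
python3 - <<'E'
from h import *
for n in('top','side'):
    f=grab(n);W=world_map(f)
    for o in dark(f): print(n,*o)
    X,Y,Z=W[...,0],W[...,1],W[...,2]
    m=(X>.55)&(X<.72)&(Y>-.12)&(Y<.1)&(Z>.01)&(Z<.07)
    P=W[m]
    A=np.c_[P[:,0],P[:,1],np.ones(len(P))];
    for _ in range(3):
        c=np.linalg.lstsq(A,P[:,2],rcond=None)[0];e=P[:,2]-A@c;k=abs(e)<.006;P,A=P[k],A[k]
    g=c[:2];print(n,'fence',len(P),'slope deg',np.degrees(np.arctan(np.hypot(*g))),'uphill dir deg',np.degrees(np.arctan2(g[1],g[0])))
    d=g/np.hypot(*g);s=P[:,:2]@d;t=P[:,:2]@[-d[1],d[0]]
    print(' toe s0',-c[2]/np.hypot(*g),'t range',np.percentile(t,[1,50,99]),'s range',np.percentile(s,[1,99]), 'zmax',P[:,2].max(), 'toe mid',d*(-c[2]/np.hypot(*g))+np.array([-d[1],d[0]])*(t.min()+t.max())/2)
E
```

```text
top [434. 188.] 407 [ 548.9 -557.1] [193.   61.4] 38.3 [0.009  0.0295 0.0577]
top [365. 224.] 580 [ 440.7 -345.4] [92.3 66.8] 60.2 [0.0133 0.0187 0.0516]
top [299. 225.] 871 [ 447.1 -165.7] [128.1  54. ] 76.6 [0.0128 0.0173 0.0216]
top [250. 375.] 448 [ 52.1 -23. ] [155.   54.6] 66.6 [0.0153 0.0264 0.0432]
top [ 66. 404.] 256 [ -5.6 441.1] [75.2 31.1] 26.5 [0.0087 0.0322 0.0576]
top fence 519 slope deg 40.28890145257 uphill dir deg 2.082806747437025
 toe s0 0.5917757984155051 t range [-0.10532865 -0.02843012  0.05044964] s range [0.61907192 0.6573831 ] zmax 0.06727791098523594 toe mid [ 0.59239569 -0.00628778]
side [418.  53.] 708 [  556.3 -1492.9] [326.6  49.6] 4.7 [0.0098 0.0337 0.0568]
side [491.  69.] 394 [  221.1 -1491.5] [160.5  27.7] 1.8 [0.0097 0.032  0.0564]
side [330. 186.] 445 [ 440.2 -345.2] [89.1 70.6] 61.8 [0.0104 0.0178 0.0548]
side [299. 226.] 644 [ 445.9 -160.8] [128.9  52.6] 77.8 [0.0095 0.0166 0.0193]
side fence 481 slope deg 26.92274700887381 uphill dir deg 4.378372957951054
 toe s0 0.5631071751302056 t range [-0.15688988 -0.0495852   0.02969514] s range [0.62210428 0.69904077] zmax 0.0695053512672944 toe mid [ 0.56683439 -0.02715378]
```

```bash
python3 - <<'E'
from h import *
for n in('side','top'):
    f=grab(n);W=world_map(f)
    if n=='side':
        m=spotter.masks_of(n,'fence')[0]['mask']; m=cv2.erode(m.astype(np.uint8),np.ones((5,5)))>0
    else:
        m=np.zeros((420,560),bool);m[143:172,214:266]=1
    P=W[m];P=P[~np.isnan(P[:,2])]
    print(n,len(P),P.min(0).round(3),P.max(0).round(3))
    rng=np.random.default_rng(0);best=0
    for _ in range(2000):
        q=P[rng.choice(len(P),3,False)];nn=np.cross(q[1]-q[0],q[2]-q[0]);L=np.linalg.norm(nn)
        if L<1e-5: continue
        nn/=L;nn*=np.sign(nn[2]); 
        if nn[2]>.9: continue
        k=abs((P-q[0])@nn)<.003
        if k.sum()>best: best=k.sum();K=k
    Q=P[K];c0=Q.mean(0);nn=np.linalg.svd(Q-c0)[2][2];nn*=np.sign(nn[2])
    g=-nn[:2]/nn[2];h=np.hypot(*g);d=g/h
    s=Q[:,:2]@d;t=Q[:,:2]@[-d[1],d[0]]
    toe=c0[:2]@d-c0[2]/h
    tm=(np.percentile(t,1)+np.percentile(t,99))/2
    print(best,'slope',np.degrees(np.arctan(h)),'dir',np.degrees(np.arctan2(d[1],d[0])),'toe mid',d*toe+tm*np.array([-d[1],d[0]]),'t',t.min(),t.max(),'z',Q[:,2].min(),Q[:,2].max())
    if n=='side':
        v,u=np.nonzero(m);print(np.c_[u,v].min(0),np.c_[u,v].max(0))
    cv2.imwrite(f'pics/fence_{n}.png',cv2.resize(f['frame'][180:270,160:250] if n=='side' else f['frame'][90:190,190:290],None,fx=6,fy=6))
E
```

```text
side 1472 [ 0.608 -0.075  0.005] [0.67  0.08  0.075]
1328 slope 50.20485079057739 dir 2.0083579770245654 toe mid [0.60647858 0.00122164] t -0.09628628059792498 0.05736651875293821 z 0.005102921042320463 0.07387024949621046
[180 200] [232 256]
top 1501 [ 0.609 -0.078  0.   ] [0.674 0.073 0.082]
1211 slope 50.074374451136826 dir 2.033894546814839 toe mid [ 0.60558247 -0.00464534] t -0.10096528284488683 0.051096973837898636 z 0.0014097899137115455 0.07977644899279301
```

View pics/fence_side.png

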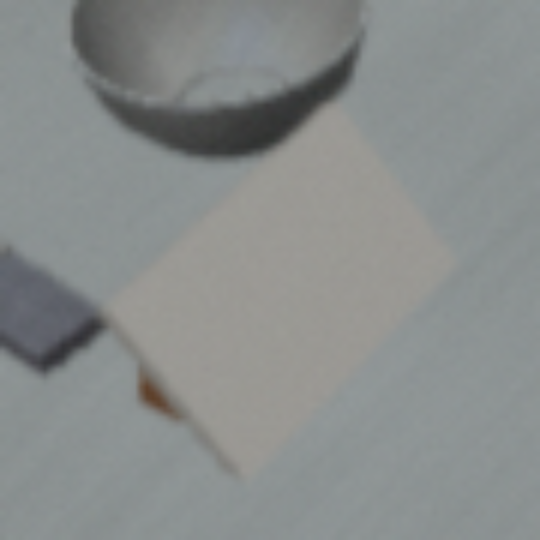

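View pics/fence_top.png

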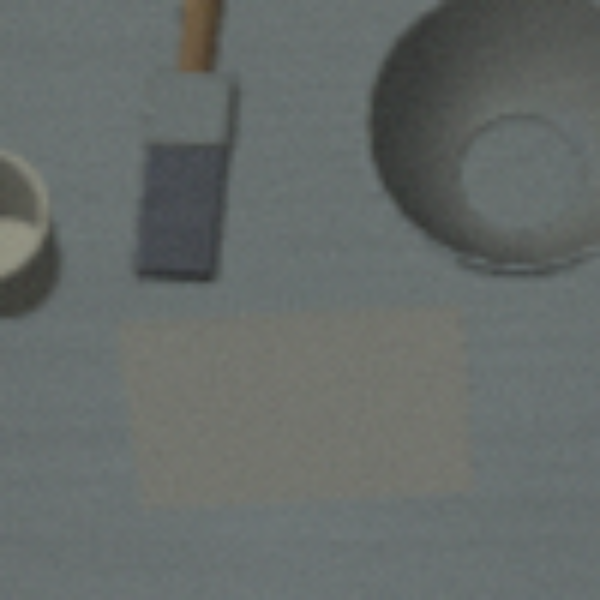

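>>> drive_tool(
  commands=[
    {"tx": 0.47, "ty": 0.99, "rz": 0.91, "grip": -1},
    {"tx": 0.47, "ty": 0.99, "rz": 0.91, "grip": -1},
    {"tx": 0.47, "ty": 0.99, "rz": 0.91, "grip": -1},
    {"tx": 0.47, "ty": 0.99, "rz": 0.91, "grip": -1},
    {"tx": 0.47, "ty": 0.99, "rz": 0.91, "grip": -1},
    {"tx": 0.47, "ty": 0.99, "rz": 0.91, "grip": -1},
    {"tx": 0.47, "ty": 0.99, "rz": 0.91, "grip": -1},
    {"tx": 0.47, "ty": 0.99, "rz": 0.91, "grip": -1},
    {"tx": 0.47, "ty": 0.99, "grip": -1},
    {"tx": 0.47, "ty": 0.99, "grip": -1},
  ],
)

```text
validation failed for argument at $.co...
```

>>> drive_tool(
  commands=[
    {"tx": 0.47, "ty": 0.99, "grip": -1},
    {"tx": 0.47, "ty": 0.99, "grip": -1},
    {"tx": 0.47, "ty": 0.99, "grip": -1},
    {"tx": 0.47, "ty": 0.99, "grip": -1},
    {"tx": 0.47, "ty": 0.99, "grip": -1},
    {"tx": 0.47, "ty": 0.99, "grip": -1},
    {"tx": 0.47, "ty": 0.99, "grip": -1},
    {"tx": 0.47, "ty": 0.99, "grip": -1},
  ],
)

```text
validation failed for argument at $.co...
```

```bash
cat >> h.py <<'E'
from scipy.spatial.transform import Rotation as R_
def st():
    s=status.get_obs();M=R_.from_rotvec(s['orientation']).as_matrix()
    print('t',round(s['clock'],2),'tcp',np.round(s['tcp_pos'],4),'yaw',round(np.degrees(np.arctan2(M[1,0],M[0,0])),1),'tz',M[:,2].round(3),'F',np.round(s['contact_force'],1),'w',round(s['grip_width'],4))
E
python3 - <<'E'
from h import *
st()
for n in('top','side'):
    f=grab(n,n+'1')
    for o in dark(f): print(n,*o)
E
```

```text
t 1.45 tcp [ 0.2199 -0.6382  0.2313] yaw 19.0 tz [ 0. -0. -1.] F [-0.1  0.4 -0.4] w 0.0854
top [434. 188.] 420 [ 548.5 -557.2] [192.9  60.7] 38.8 [0.0088 0.0299 0.0581]
top [365. 225.] 559 [ 438.7 -348.5] [78.5 66.5] 61.2 [0.0135 0.0184 0.0481]
top [299. 225.] 885 [ 447.4 -165.8] [128.1  54.7] 76.8 [0.0129 0.0174 0.0218]
top [250. 375.] 427 [ 51.  -23.6] [156.4  54.5] 65.1 [0.0157 0.0261 0.0439]
top [ 56. 401.] 401 [ 14.9 495.8] [157.1  62. ] 64.8 [0.0087 0.0332 0.0564]
side [417.  53.] 707 [  556.4 -1490.8] [329.2  40.8] 2.2 [0.0095 0.0325 0.0562]
side [490.  69.] 399 [  221.6 -1491.3] [161.9  29.5] 0.6 [0.0083 0.0312 0.0561]
side [329. 185.] 483 [ 449.1 -336.8] [94.9 81.6] 49.0 [0.01   0.0178 0.0559]
side [299. 226.] 660 [ 446.7 -161. ] [128.4  53.2] 77.3 [0.0098 0.0165 0.0189]
```

View pics/top1.png

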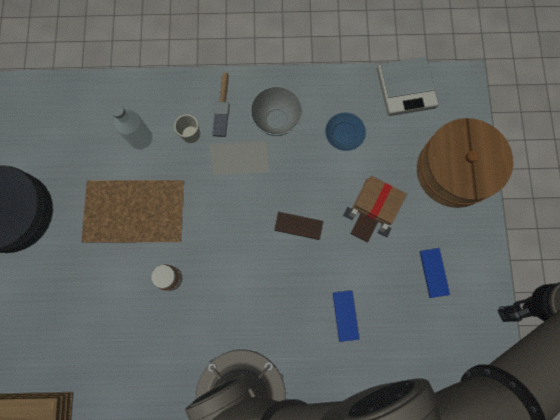

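View pics/side1.png

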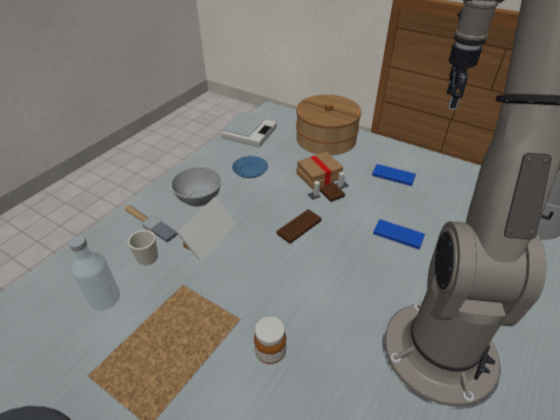

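>>> drive_tool(
  commands=[
    {"tx": 0.47, "ty": 0.99, "tz": 0, "rx": 0, "ry": 0, "rz": 0.91, "grip": -1},
  ],
)

```text
clock: 1.68
tcp_pos: [0.228, -0.6193, 0.2311]
orientation: [3.059, 0.715, -0.002]
contact_force: [-0.5, -0.2, 0.1]
grip_width: 0.0854
```

>>> drive_tool(
  commands=[
    {"tx": 0.47, "ty": 0.99, "tz": 0, "rx": 0, "ry": 0, "rz": 0.91, "grip": -1},
    {"tx": 0.47, "ty": 0.99, "tz": 0, "rx": 0, "ry": 0, "rz": 0.91, "grip": -1},
    {"tx": 0.47, "ty": 0.99, "tz": 0, "rx": 0, "ry": 0, "rz": 0.91, "grip": -1},
    {"tx": 0.47, "ty": 0.99, "tz": 0, "rx": 0, "ry": 0, "rz": 0.91, "grip": -1},
    {"tx": 0.47, "ty": 0.99, "tz": 0, "rx": 0, "ry": 0, "rz": 0.91, "grip": -1},
    {"tx": 0.47, "ty": 0.99, "tz": 0, "rx": 0, "ry": 0, "rz": 0.91, "grip": -1},
    {"tx": 0.47, "ty": 0.99, "tz": 0, "rx": 0, "ry": 0, "rz": 0.91, "grip": -1},
    {"tx": 0.47, "ty": 0.99, "tz": 0, "rx": 0, "ry": 0, "rz": 0, "grip": -1},
    {"tx": 0.47, "ty": 0.99, "tz": 0, "rx": 0, "ry": 0, "rz": 0, "grip": -1},
    {"tx": 0.47, "ty": 0.99, "tz": 0, "rx": 0, "ry": 0, "rz": 0, "grip": -1},
  ],
)

```text
clock: 2.92
tcp_pos: [0.3238, -0.4193, 0.2314]
orientation: [2.456, 1.959, -0.0]
contact_force: [-0.3, -0.6, -0.4]
grip_width: 0.0855
```

>>> drive_tool(
  commands=[
    {"tx": 0.47, "ty": 0.99, "tz": 0, "rx": 0, "ry": 0, "rz": 0, "grip": -1},
    {"tx": 0.47, "ty": 0.99, "tz": 0, "rx": 0, "ry": 0, "rz": 0, "grip": -1},
    {"tx": 0.47, "ty": 0.99, "tz": 0, "rx": 0, "ry": 0, "rz": 0, "grip": -1},
    {"tx": 0.47, "ty": 0.99, "tz": 0, "rx": 0, "ry": 0, "rz": 0, "grip": -1},
    {"tx": 0.47, "ty": 0.99, "tz": 0, "rx": 0, "ry": 0, "rz": 0, "grip": -1},
    {"tx": 0.47, "ty": 0.99, "tz": -0.5, "rx": 0, "ry": 0, "rz": 0, "grip": -1},
    {"tx": 0.47, "ty": 0.99, "tz": -0.5, "rx": 0, "ry": 0, "rz": 0, "grip": -1},
    {"tx": 0.47, "ty": 0.99, "tz": -0.5, "rx": 0, "ry": 0, "rz": 0, "grip": -1},
    {"tx": 0.47, "ty": 0.99, "tz": -1, "rx": 0, "ry": 0, "rz": 0, "grip": -1},
    {"tx": 0.47, "ty": 0.99, "tz": -1, "rx": 0, "ry": 0, "rz": 0, "grip": -1},
  ],
)

```text
clock: 4.18
tcp_pos: [0.4177, -0.2213, 0.161]
orientation: [2.456, 1.958, 0.0]
contact_force: [0.5, -0.5, -0.2]
grip_width: 0.0855
```

```bash
python3 - <<'E'
from h import *
st()
for n in('top','side'):
    f=grab(n,n+'2')
    for o in dark(f): print(n,*o)
E
```

```text
t 4.17 tcp [ 0.4177 -0.2213  0.161 ] yaw 77.1 tz [ 0.001 -0.    -1.   ] F [ 0.5 -0.5 -0.2] w 0.0855
top [433. 188.] 427 [ 549.1 -555.5] [191.   59.9] 37.7 [0.0089 0.0307 0.059 ]
top [293. 224.] 652 [ 450.7 -151. ] [98.5 53.9] 76.9 [0.0128 0.0176 0.0216]
top [371. 225.] 260 [ 431.3 -362.3] [65.6 49.9] -29.8 [0.014  0.0183 0.0501]
top [247. 372.] 336 [ 60.7 -15.8] [133.3  40.1] 77.6 [0.0163 0.0273 0.0431]
top [ 51. 400.] 452 [ 16.9 517.9] [194.2  62.2] 70.5 [0.0085 0.033  0.0558]
side [443.  58.] 1271 [  450.3 -1493.7] [540.5  49.9] 2.0 [0.0097 0.0331 0.0569]
side [329. 187.] 420 [ 450.  -337.4] [80.8 80. ] -32.1 [0.0099 0.0175 0.0552]
side [298. 226.] 659 [ 446.  -160.8] [128.4  52.9] 77.0 [0.0094 0.0163 0.0191]
```

View pics/top2.png

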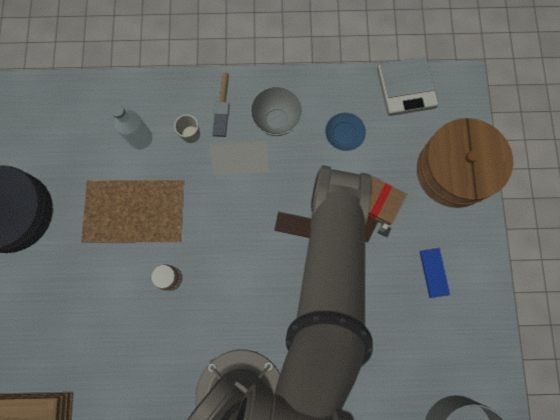

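View pics/side2.png

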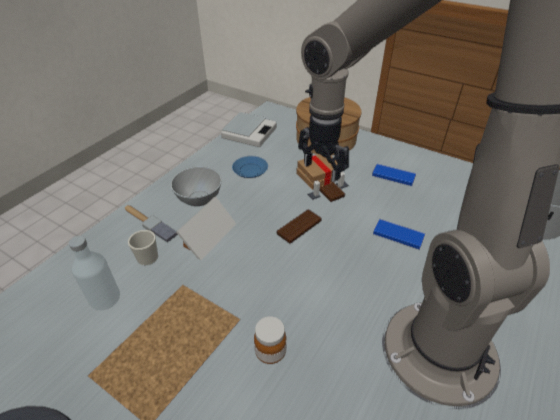

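>>> drive_tool(
  commands=[
    {"tx": 0.48, "ty": 0.97, "tz": -0.3, "rx": 0, "ry": 0, "rz": 0, "grip": -1},
    {"tx": 0.48, "ty": 0.97, "tz": -0.7, "rx": 0, "ry": 0, "rz": 0, "grip": -1},
    {"tx": 0.48, "ty": 0.97, "tz": -1, "rx": 0, "ry": 0, "rz": 0, "grip": -1},
    {"tx": 0, "ty": 0, "tz": -1, "rx": 0, "ry": 0, "rz": 0, "grip": -1},
    {"tx": 0, "ty": 0, "tz": -1, "rx": 0, "ry": 0, "rz": 0, "grip": -1},
    {"tx": 0, "ty": 0, "tz": -1, "rx": 0, "ry": 0, "rz": 0, "grip": -1},
    {"tx": 0, "ty": 0, "tz": -1, "rx": 0, "ry": 0, "rz": 0, "grip": -1},
    {"tx": 0, "ty": 0, "tz": -1, "rx": 0, "ry": 0, "rz": 0, "grip": -1},
    {"tx": 0, "ty": 0, "tz": 0, "rx": 0, "ry": 0, "rz": 0, "grip": -1},
  ],
)

```text
clock: 5.4
tcp_pos: [0.4453, -0.1647, 0.0209]
orientation: [-2.455, -1.958, 0.003]
contact_force: [-0.2, -0.3, 0.2]
grip_width: 0.0854
```

```bash
python3 - <<'E'
from h import *
st()
f=grab('side')
cv2.imwrite('pics/c3.png',cv2.resize(f['frame'][130:270,220:400],None,fx=4,fy=4))
E
```

```text
t 5.4 tcp [ 0.4453 -0.1647  0.0209] yaw 77.2 tz [-0.002 -0.    -1.   ] F [-0.2 -0.3  0.2] w 0.0854
```

View pics/c3.png

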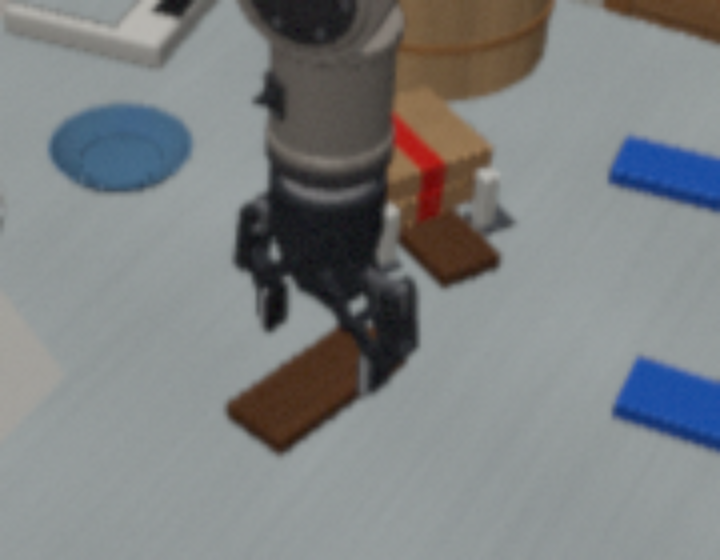

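>>> drive_tool(
  commands=[
    {"tx": 0.05, "ty": 0.05, "tz": -0.6, "rx": 0, "ry": 0, "rz": 0, "grip": -1},
    {"tx": 0, "ty": 0, "tz": -0.5, "rx": 0, "ry": 0, "rz": 0, "grip": -1},
    {"tx": 0, "ty": 0, "tz": 0, "rx": 0, "ry": 0, "rz": 0, "grip": -1},
  ],
  grip_force=40,
)

```text
clock: 5.82
tcp_pos: [0.4465, -0.163, -0.0014]
orientation: [-2.453, -1.96, 0.001]
contact_force: [-0.9, -1.1, -0.1]
grip_width: 0.0851
```

>>> drive_tool(
  commands=[
    {"tx": 0, "ty": 0, "tz": 0, "rx": 0, "ry": 0, "rz": 0, "grip": 1},
    {"tx": 0, "ty": 0, "tz": 0, "rx": 0, "ry": 0, "rz": 0, "grip": 1},
    {"tx": 0, "ty": 0, "tz": 0, "rx": 0, "ry": 0, "rz": 0, "grip": 1},
    {"tx": 0, "ty": 0, "tz": 0, "rx": 0, "ry": 0, "rz": 0, "grip": 1},
  ],
)

```text
clock: 6.32
tcp_pos: [0.4474, -0.1633, -0.0002]
orientation: [2.454, 1.96, 0.001]
contact_force: [-0.3, -0.0, 6.2]
grip_width: 0.053
```

>>> drive_tool(
  commands=[
    {"tx": 0, "ty": 0, "tz": 1, "rx": 0, "ry": 0, "rz": 0, "grip": 1},
    {"tx": 0, "ty": 0, "tz": 1, "rx": 0, "ry": 0, "rz": -0.94, "grip": 1},
    {"tx": 0.536, "ty": 0.99, "tz": 1, "rx": 0, "ry": 0, "rz": -0.94, "grip": 1},
    {"tx": 0.536, "ty": 0.99, "tz": 0, "rx": 0, "ry": 0, "rz": -0.94, "grip": 1},
    {"tx": 0.536, "ty": 0.99, "tz": 0, "rx": 0, "ry": 0, "rz": -0.94, "grip": 1},
    {"tx": 0.536, "ty": 0.99, "tz": 0, "rx": 0, "ry": 0, "rz": -0.94, "grip": 1},
    {"tx": 0.536, "ty": 0.99, "tz": 0, "rx": 0, "ry": 0, "rz": -0.94, "grip": 1},
    {"tx": 0.536, "ty": 0.99, "tz": 0, "rx": 0, "ry": 0, "rz": -0.94, "grip": 1},
    {"tx": 0.536, "ty": 0.99, "tz": 0, "rx": 0, "ry": 0, "rz": -0.94, "grip": 1},
    {"tx": 0.536, "ty": 0.99, "tz": 0, "rx": 0, "ry": 0, "rz": -0.94, "grip": 1},
  ],
)

```text
clock: 7.58
tcp_pos: [0.5329, -0.0042, 0.0591]
orientation: [3.131, 0.255, -0.001]
contact_force: [0.3, 0.8, -0.2]
grip_width: 0.0528
```

>>> drive_tool(
  commands=[
    {"tx": 0, "ty": 0, "tz": 0, "rx": 0, "ry": 0, "rz": -0.94, "grip": 1},
    {"tx": 0, "ty": 0, "tz": 0, "rx": 0, "ry": 0, "rz": 0, "grip": 1},
  ],
)

```text
clock: 7.82
tcp_pos: [0.5326, -0.0045, 0.0591]
orientation: [3.141, 0.059, -0.001]
contact_force: [0.5, -0.3, -0.8]
grip_width: 0.053
```

```bash
python3 - <<'E'
from h import *
st()
f=grab('side','side4')
for o in dark(f,zmax=.12): print(*o)
E
```

```text
t 7.83 tcp [ 0.5326 -0.0045  0.0591] yaw 2.2 tz [-0.001 -0.    -1.   ] F [ 0.5 -0.3 -0.8] w 0.053
[391.  44.] 196 [  686.9 -1479.9] [60.1 37.3] 26.9 [0.0106 0.0477 0.1069]
[522.  68.] 2076 [  102.5 -1488.6] [356.4  35.5] 0.7 [0.0124 0.0647 0.1143]
[330. 186.] 412 [ 440.7 -344.2] [71.6 62.2] -29.3 [0.0098 0.0174 0.0566]
[249. 237.] 538 [507.9  -3. ] [82.6 60.4] 2.9 [0.0662 0.0757 0.0788]
[416. 328.] 247 [64.5 19.9] [71.7 11.2] -69.1 [0.0354 0.0824 0.1157]
[271. 348.] 163 [295.7 212.3] [57.9 20.5] 38.8 [0.0466 0.0551 0.0624]
```

View pics/side4.png

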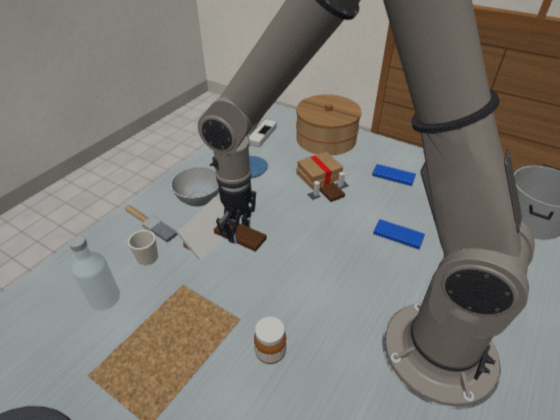

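>>> drive_tool(
  commands=[
    {"tx": 0, "ty": 0, "tz": -1, "rx": 0, "ry": 0, "rz": 0, "grip": 1},
    {"tx": 0, "ty": 0, "tz": -1, "rx": 0, "ry": 0, "rz": 0, "grip": 1},
    {"tx": 0, "ty": 0, "tz": -0.85, "rx": 0, "ry": 0, "rz": 0, "grip": 1},
    {"tx": 0, "ty": 0, "tz": 0, "rx": 0, "ry": 0, "rz": 0, "grip": 1},
    {"tx": 0, "ty": 0, "tz": 0, "rx": 0, "ry": 0, "rz": 0, "grip": -0.7},
    {"tx": 0, "ty": 0, "tz": 0, "rx": 0, "ry": 0, "rz": 0, "grip": -0.7},
    {"tx": 0, "ty": 0, "tz": 1, "rx": 0, "ry": 0, "rz": 0, "grip": -0.7},
    {"tx": 0, "ty": 0, "tz": 1, "rx": 0, "ry": 0, "rz": 0, "grip": -0.7},
    {"tx": 0, "ty": 0, "tz": 1, "rx": 0, "ry": 0, "rz": 0, "grip": 0.4},
  ],
)

```text
clock: 9.0
tcp_pos: [0.533, -0.0048, 0.0635]
orientation: [-3.141, -0.056, -0.001]
contact_force: [-0.3, -0.4, -1.4]
grip_width: 0.0562
```

>>> drive_tool(
  commands=[
    {"tx": -1, "ty": 0, "tz": 0, "rx": 0, "ry": 0, "rz": 0, "grip": 0.4},
    {"tx": -1, "ty": 0, "tz": 0, "rx": 0, "ry": 0, "rz": 0, "grip": 0.4},
    {"tx": -1, "ty": 0, "tz": 0, "rx": 0, "ry": 0, "rz": 0, "grip": 0.4},
    {"tx": -1, "ty": 0, "tz": 0, "rx": 0, "ry": 0, "rz": 0, "grip": 0.4},
    {"tx": -1, "ty": 0, "tz": 0, "rx": 0, "ry": 0, "rz": 0, "grip": 0.4},
    {"tx": 0, "ty": 0, "tz": 0, "rx": 0, "ry": 0, "rz": 0, "grip": 0.4},
  ],
)

```text
clock: 9.75
tcp_pos: [0.4317, -0.0049, 0.0627]
orientation: [3.141, 0.057, -0.001]
contact_force: [0.5, -0.5, 0.6]
grip_width: 0.0259
```

```bash
python3 - <<'E'
from h import *
st()
for n in('side','top'):
    f=grab(n,n+'5')
    for o in dark(f): print(*o)
f=grab('side')
cv2.imwrite('pics/c5.png',cv2.resize(f['frame'][150:290,160:340],None,fx=4,fy=4))
E
```

```text
t 9.75 tcp [ 0.4317 -0.0049  0.0627] yaw 2.1 tz [-0. -0. -1.] F [ 0.5 -0.5  0.6] w 0.0259
[410.  52.] 544 [  595.1 -1489.9] [249.6  39.4] 5.4 [0.0086 0.0326 0.0566]
[540.  79.] 481 [    8.9 -1492.2] [169.6  31.3] 1.2 [0.0102 0.0329 0.0571]
[330. 187.] 393 [ 436.9 -349.3] [71.  64.3] -29.3 [0.0093 0.0172 0.0528]
[242. 249.] 773 [529.1  -2.4] [126.   53.1] 2.3 [0.0093 0.0166 0.0192]
[434. 189.] 405 [ 544.3 -558.4] [188.6  57.2] 41.7 [0.009  0.0305 0.058 ]
[365. 224.] 563 [ 438.5 -348.7] [80.4 66.9] 60.2 [0.0135 0.0184 0.0486]
[267. 390.] 214 [ 13.8 -71.2] [104.1  22.9] 10.1 [0.0156 0.0251 0.0392]
[ 50. 400.] 441 [ 16.5 519.2] [194.6  62.2] 70.5 [0.0095 0.0343 0.0563]
```

View pics/c5.png

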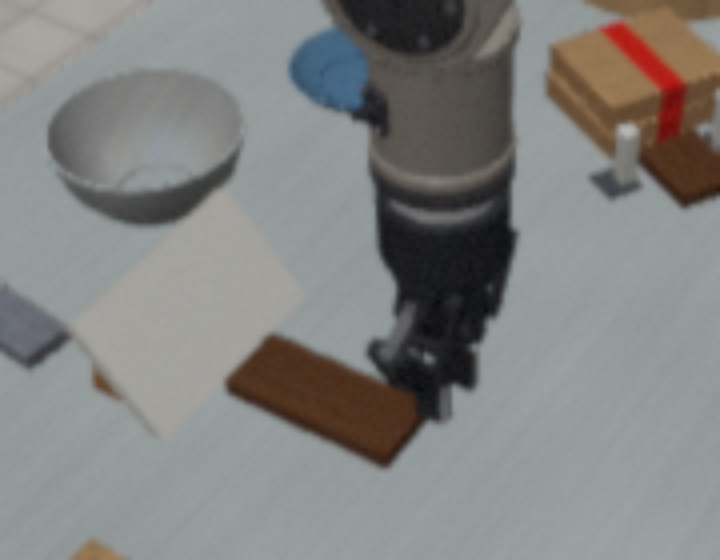

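>>> drive_tool(
  commands=[
    {"tx": 0, "ty": 0.1, "tz": -1, "rx": 0, "ry": 0, "rz": 0, "grip": 0.4},
    {"tx": 0, "ty": 0, "tz": -1, "rx": 0, "ry": 0, "rz": 0, "grip": 0.4},
    {"tx": 0, "ty": 0, "tz": -0.93, "rx": 0, "ry": 0, "rz": 0, "grip": 0.4},
    {"tx": 0.5, "ty": 0.02, "tz": 0, "rx": 0, "ry": 0, "rz": 0, "grip": 0.4},
    {"tx": 0.6, "ty": 0.02, "tz": 0, "rx": 0, "ry": 0, "rz": 0, "grip": 0.4},
    {"tx": 0.6, "ty": 0.02, "tz": 0, "rx": 0, "ry": 0, "rz": 0, "grip": 0.4},
    {"tx": 0.6, "ty": 0.02, "tz": 0, "rx": 0, "ry": 0, "rz": 0, "grip": 0.4},
    {"tx": 0.6, "ty": 0.02, "tz": 0, "rx": 0, "ry": 0, "rz": 0, "grip": 0.4},
    {"tx": 0.6, "ty": 0.02, "tz": 0, "rx": 0, "ry": 0, "rz": 0, "grip": 0.4},
    {"tx": 0.6, "ty": 0.02, "tz": 0, "rx": 0, "ry": 0, "rz": 0, "grip": 0.4},
  ],
)

```text
clock: 11.15
tcp_pos: [0.5162, 0.0001, 0.0039]
orientation: [-3.141, -0.056, -0.002]
contact_force: [-0.9, 0.1, -0.4]
grip_width: 0.0257
```

```bash
python3 - <<'E'
from h import *
st()
f=grab('side')
cv2.imwrite('pics/c6.png',cv2.resize(f['frame'][150:290,160:340],None,fx=4,fy=4))
E
```

```text
t 11.15 tcp [5.162e-01 1.000e-04 3.900e-03] yaw 2.1 tz [ 0.001  0.    -1.   ] F [-0.9  0.1 -0.4] w 0.0257
```

View pics/c6.png

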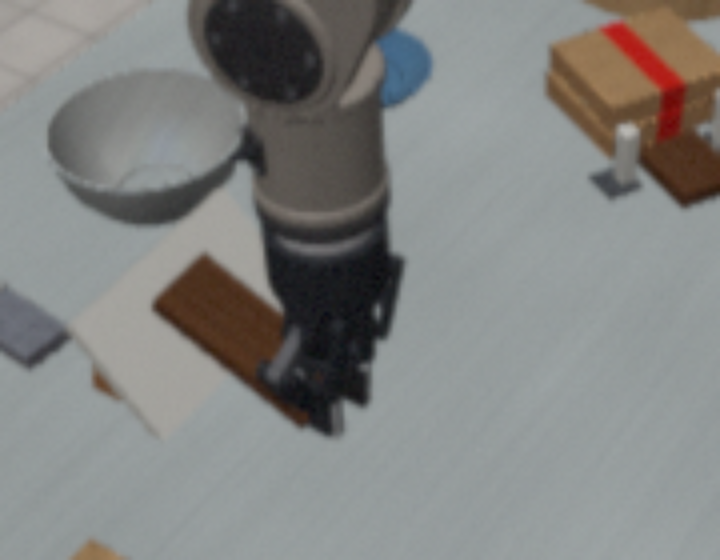

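>>> drive_tool(
  commands=[
    {"tx": 0.6, "ty": 0.02, "tz": 0, "rx": 0, "ry": 0, "rz": 0, "grip": 0.4},
    {"tx": 0.6, "ty": 0.02, "tz": 0, "rx": 0, "ry": 0, "rz": 0, "grip": 0.4},
    {"tx": 0.6, "ty": 0.02, "tz": 0, "rx": 0, "ry": 0, "rz": 0, "grip": 0.4},
    {"tx": 0.6, "ty": 0.02, "tz": 0, "rx": 0, "ry": 0, "rz": 0, "grip": 0.4},
    {"tx": 0.6, "ty": 0.02, "tz": 0, "rx": 0, "ry": 0, "rz": 0, "grip": 0.4},
    {"tx": 0.3, "ty": 0.02, "tz": 0, "rx": 0, "ry": 0, "rz": 0, "grip": 0.4},
    {"tx": 0, "ty": 0, "tz": 0, "rx": 0, "ry": 0, "rz": 0, "grip": 0.4},
  ],
)

```text
clock: 12.08
tcp_pos: [0.5814, 0.0025, 0.0037]
orientation: [-3.141, -0.056, -0.001]
contact_force: [-0.0, -0.7, 0.4]
grip_width: 0.0255
```

```bash
python3 - <<'E'
from h import *
st()
f=grab('side')
for o in dark(f,zmax=.12): print(*o)
cv2.imwrite('pics/c7.png',cv2.resize(f['frame'][150:290,160:340],None,fx=4,fy=4))
E
```

```text
t 12.07 tcp [0.5814 0.0025 0.0037] yaw 2.1 tz [ 0.001  0.    -1.   ] F [-0.  -0.7  0.4] w 0.0255
[500.  63.] 3193 [  207.6 -1490.3] [567.4  39.7] 0.0 [0.0133 0.0655 0.1144]
[330. 186.] 414 [ 439.2 -346.9] [71.7 64.3] -29.9 [0.0103 0.0174 0.0562]
[198. 213.] 481 [668.    1.5] [197.7  53.4] -46.9 [0.0541 0.0851 0.1082]
[416. 328.] 262 [65.7 16.4] [77.9 10.9] -69.6 [0.0368 0.0762 0.114 ]
[272. 348.] 150 [293.7 212.7] [56.1 18.8] 41.9 [0.0463 0.0545 0.0615]
```

View pics/c7.png

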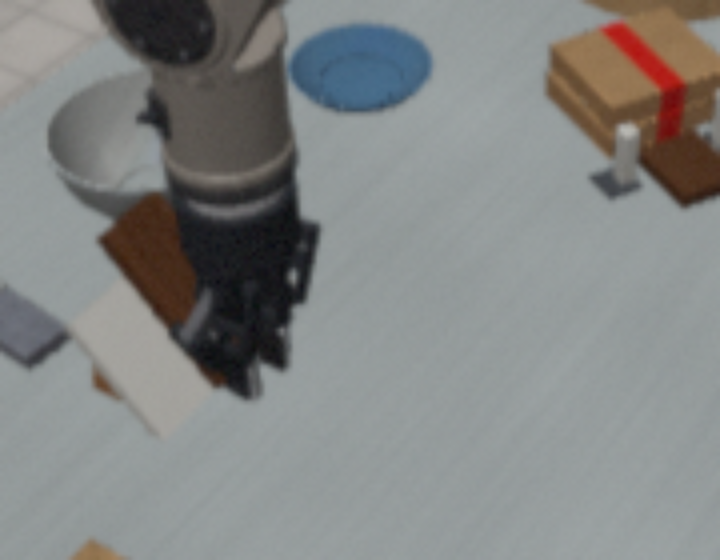

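>>> drive_tool(
  commands=[
    {"tx": 0.2, "ty": 0, "tz": 0, "rx": 0, "ry": 0, "rz": 0, "grip": 0.4},
    {"tx": -1, "ty": 0, "tz": 0, "rx": 0, "ry": 0, "rz": 0, "grip": 0.4},
    {"tx": -1, "ty": 0, "tz": 1, "rx": 0, "ry": 0, "rz": 0, "grip": 1},
    {"tx": -1, "ty": 0, "tz": 1, "rx": 0, "ry": 0, "rz": 0, "grip": 1},
    {"tx": -1, "ty": 0, "tz": 1, "rx": 0, "ry": 0, "rz": 0, "grip": 1},
    {"tx": 0, "ty": 0, "tz": 1, "rx": 0, "ry": 0, "rz": 0, "grip": 1},
    {"tx": 0, "ty": 0, "tz": 1, "rx": 0, "ry": 0, "rz": 0, "grip": 1},
    {"tx": 0, "ty": 0, "tz": 1, "rx": 0, "ry": 0, "rz": 0, "grip": 1},
    {"tx": 0, "ty": 0, "tz": 1, "rx": 0, "ry": 0, "rz": 0, "grip": 1},
    {"tx": 0, "ty": 0, "tz": 1, "rx": 0, "ry": 0, "rz": 0, "grip": 1},
  ],
)

```text
clock: 13.38
tcp_pos: [0.5048, 0.0024, 0.1646]
orientation: [3.141, 0.056, 0.001]
contact_force: [0.6, 0.8, -0.0]
grip_width: 0.0005
```

```bash
python3 - <<'E'
from h import *
st()
f=grab('side')
for o in dark(f,zmax=.12): print(*o)
cv2.imwrite('pics/c8.png',cv2.resize(f['frame'][150:290,160:340],None,fx=4,fy=4))
W=world_map(f);b=f['frame'].astype(int).sum(2)
m=(b<230)&(W[...,0]>.55)&(W[...,0]<.72)&(abs(W[...,1])<.06)&(W[...,2]<.12)&(W[...,2]>.01)
P=W[m];c=P.mean(0);U,S,V=np.linalg.svd(P-c);n=V[2]*np.sign(V[2][2]);print(len(P),c,n,np.degrees(np.arccos(n[2])),P.min(0),P.max(0))
E
```

```text
t 13.38 tcp [0.5048 0.0024 0.1646] yaw 2.1 tz [ 0.001 -0.    -1.   ] F [ 0.6  0.8 -0. ] w 0.0005
[420.  47.] 1638 [  549. -1489.] [341.3  44.2] 2.7 [0.0132 0.0636 0.1136]
[550.  74.] 541 [  -21.  -1491.1] [109.4  27.9] 0.1 [0.0109 0.061  0.1124]
[330. 185.] 444 [ 440.3 -353.7] [80.9 75.1] -20.6 [0.0099 0.0178 0.0581]
[205. 221.] 899 [671.9 -13.3] [168.5  80.5] -26.4 [0.018  0.0624 0.1057]
[416. 330.] 309 [62.8 22.6] [77.1 13.1] -66.3 [0.0348 0.0782 0.1153]
[272. 347.] 193 [293.9 209.5] [61.4 25.2] 46.5 [0.0466 0.0564 0.0634]
894 [0.63936594 0.00492121 0.06227661] [-0.74737397  0.18304716  0.63869076] 50.305738178852764 [ 0.59395878 -0.02622821  0.0103458 ] [0.71849303 0.0586009  0.11169061]
```

View pics/c8.png

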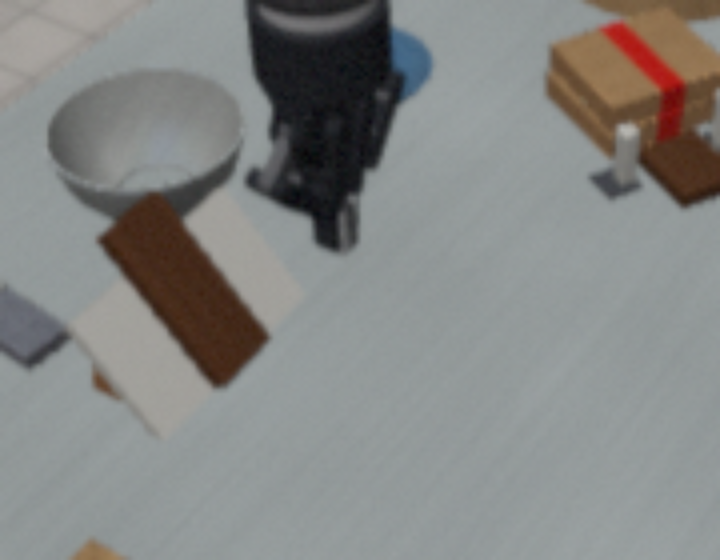

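>>> drive_tool(
  commands=[
    {"tx": 1, "ty": 0, "tz": 0.2, "rx": 0, "ry": 0, "rz": 0, "grip": 1},
    {"tx": 1, "ty": 0, "tz": 0, "rx": 0, "ry": 0, "rz": 0, "grip": 1},
    {"tx": 1, "ty": 0, "tz": 0, "rx": 0, "ry": 0, "rz": 0, "grip": 1},
    {"tx": 1, "ty": 0, "tz": 0, "rx": 0, "ry": 0, "rz": 0, "grip": 1},
    {"tx": 1, "ty": 0, "tz": 0, "rx": 0, "ry": 0, "rz": 0, "grip": 1},
    {"tx": 1, "ty": 0, "tz": 0, "rx": 0, "ry": 0, "rz": 0, "grip": 1},
    {"tx": 1, "ty": 0, "tz": 0, "rx": 0, "ry": 0, "rz": 0, "grip": 1},
    {"tx": 1, "ty": 0, "tz": 0, "rx": 0, "ry": 0, "rz": 0, "grip": 1},
    {"tx": 1, "ty": 0, "tz": 0, "rx": 0, "ry": 0, "rz": 0, "grip": 1},
    {"tx": 1, "ty": 0, "tz": 0, "rx": 0, "ry": 0, "rz": 0, "grip": 1},
  ],
)

```text
clock: 14.68
tcp_pos: [0.7053, 0.0024, 0.1671]
orientation: [3.141, 0.056, -0.001]
contact_force: [-0.5, 0.2, -0.4]
grip_width: -0.0
```

>>> drive_tool(
  commands=[
    {"tx": 0.75, "ty": 0, "tz": 0, "rx": 0, "ry": 0, "rz": 0, "grip": 1},
    {"tx": 0, "ty": 0, "tz": -1, "rx": 0, "ry": 0, "rz": 0, "grip": 1},
    {"tx": 0, "ty": 0, "tz": -1, "rx": 0, "ry": 0, "rz": 0, "grip": 1},
    {"tx": 0, "ty": 0, "tz": -1, "rx": 0, "ry": 0, "rz": 0, "grip": 1},
    {"tx": 0, "ty": 0, "tz": -1, "rx": 0, "ry": 0, "rz": 0, "grip": 1},
    {"tx": 0, "ty": 0, "tz": -0.1, "rx": 0, "ry": 0, "rz": 0, "grip": 1},
    {"tx": 0, "ty": 0, "tz": 0, "rx": 0, "ry": 0, "rz": 0, "grip": 1},
  ],
)

```text
clock: 15.55
tcp_pos: [0.7201, 0.0024, 0.0859]
orientation: [-3.141, -0.056, -0.001]
contact_force: [0.3, -0.1, 0.8]
grip_width: -0.0
```

```bash
python3 - <<'E'
from h import *
st()
f=grab('side')
cv2.imwrite('pics/c9.png',cv2.resize(f['frame'][150:290,130:310],None,fx=4,fy=4))
E
```

```text
t 15.55 tcp [0.7201 0.0024 0.0859] yaw 2.0 tz [ 0.  0. -1.] F [ 0.3 -0.1  0.8] w -0.0
```

View pics/c9.png

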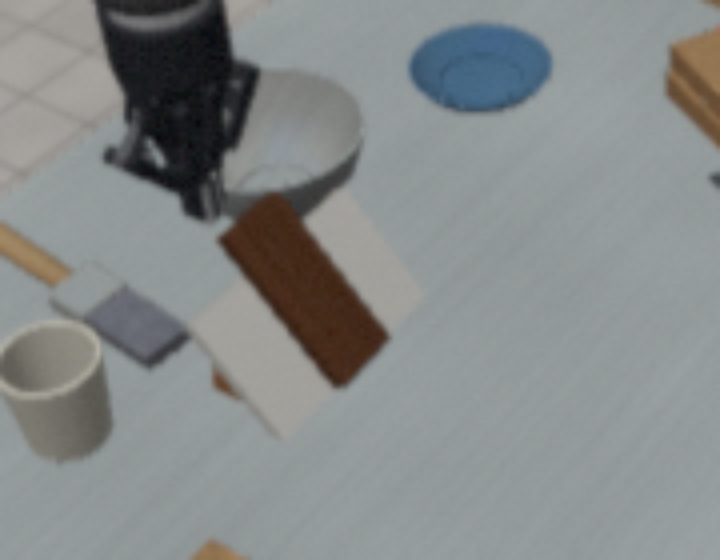

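>>> drive_tool(
  commands=[
    {"tx": -0.5, "ty": -0.02, "tz": 0, "rx": 0, "ry": 0, "rz": 0, "grip": 1},
    {"tx": -0.5, "ty": -0.02, "tz": 0, "rx": 0, "ry": 0, "rz": 0, "grip": 1},
    {"tx": -0.5, "ty": -0.02, "tz": 0, "rx": 0, "ry": 0, "rz": 0, "grip": 1},
    {"tx": -0.5, "ty": -0.02, "tz": 0, "rx": 0, "ry": 0, "rz": 0, "grip": 1},
    {"tx": -0.5, "ty": -0.02, "tz": 0, "rx": 0, "ry": 0, "rz": 0, "grip": 1},
    {"tx": -0.5, "ty": -0.02, "tz": 0, "rx": 0, "ry": 0, "rz": 0, "grip": 1},
    {"tx": -0.5, "ty": -0.02, "tz": 0, "rx": 0, "ry": 0, "rz": 0, "grip": 1},
    {"tx": -0.5, "ty": -0.02, "tz": 0, "rx": 0, "ry": 0, "rz": 0, "grip": 1},
  ],
)

```text
clock: 16.6
tcp_pos: [0.6426, -0.0005, 0.0884]
orientation: [-3.141, -0.056, -0.011]
contact_force: [2.8, 0.4, 15.7]
grip_width: -0.0001
```

```bash
python3 - <<'E'
from h import *
st()
f=grab('side')
cv2.imwrite('pics/c10.png',cv2.resize(f['frame'][150:290,130:310],None,fx=4,fy=4))
E
```

```text
t 16.6 tcp [ 6.426e-01 -5.000e-04  8.840e-02] yaw 2.0 tz [ 0.007  0.001 -1.   ] F [ 2.8  0.4 15.7] w -0.0001
```

View pics/c10.png

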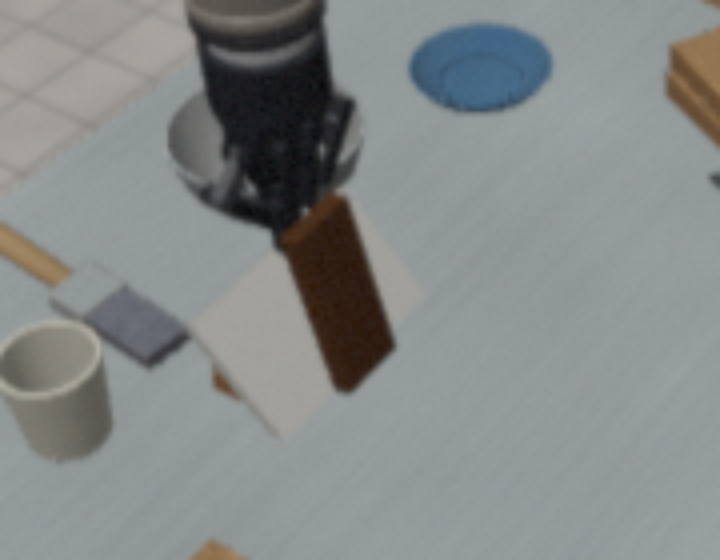

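>>> drive_tool(
  commands=[
    {"tx": 0, "ty": 0, "tz": 0.3, "rx": 0, "ry": 0, "rz": 0, "grip": 1},
    {"tx": -0.5, "ty": -0.02, "tz": 0.1, "rx": 0, "ry": 0, "rz": 0, "grip": 1},
  ],
)

```text
clock: 16.9
tcp_pos: [0.6297, -0.0012, 0.0939]
orientation: [3.141, 0.056, 0.001]
contact_force: [1.2, 0.8, 0.6]
grip_width: -0.0001
```

```bash
python3 - <<'E'
from h import *
st()
f=grab('side')
cv2.imwrite('pics/c11.png',cv2.resize(f['frame'][150:290,130:310],None,fx=4,fy=4))
E
```

```text
t 16.9 tcp [ 0.6297 -0.0012  0.0939] yaw 2.0 tz [ 0. -0. -1.] F [1.2 0.8 0.6] w -0.0001
```

View pics/c11.png

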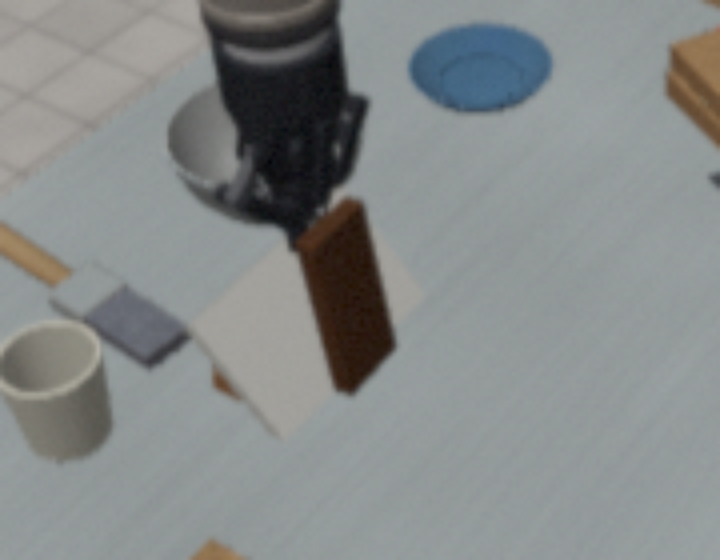

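Force is gone and the mould is nearly vertical; continuing.

>>> drive_tool(
  commands=[
    {"tx": -0.5, "ty": -0.02, "tz": 0, "rx": 0, "ry": 0, "rz": 0, "grip": 1},
    {"tx": -0.5, "ty": -0.02, "tz": 0, "rx": 0, "ry": 0, "rz": 0, "grip": 1},
    {"tx": -0.5, "ty": -0.02, "tz": 0, "rx": 0, "ry": 0, "rz": 0, "grip": 1},
    {"tx": -0.4, "ty": -0.02, "tz": 0, "rx": 0, "ry": 0, "rz": 0, "grip": 1},
    {"tx": 0, "ty": 0, "tz": 0, "rx": 0, "ry": 0, "rz": 0, "grip": 1},
    {"tx": 0, "ty": 0, "tz": 0, "rx": 0, "ry": 0, "rz": 0, "grip": 1},
  ],
)

```text
clock: 17.7
tcp_pos: [0.5922, -0.0028, 0.0939]
orientation: [-3.141, -0.056, -0.001]
contact_force: [0.6, 0.1, 1.3]
grip_width: 0.0001
```

```bash
python3 - <<'E'
from h import *
st()
f=grab('side')
for o in dark(f): print(*o)
cv2.imwrite('pics/c12.png',cv2.resize(f['frame'][150:290,130:310],None,fx=4,fy=4))
E
```

```text
t 17.7 tcp [ 0.5922 -0.0028  0.0939] yaw 2.0 tz [ 0.001  0.    -1.   ] F [0.6 0.1 1.3] w 0.0001
[520.  75.] 995 [   98.3 -1489. ] [347.6  31.8] -0.3 [0.0093 0.033  0.0565]
[331. 187.] 393 [ 437.2 -350.4] [69.6 66.3] -28.2 [0.0101 0.0173 0.0521]
[250. 255.] 335 [504.4  -1.8] [96.7 51.5] 2.2 [0.0072 0.016  0.0191]
```

View pics/c12.png

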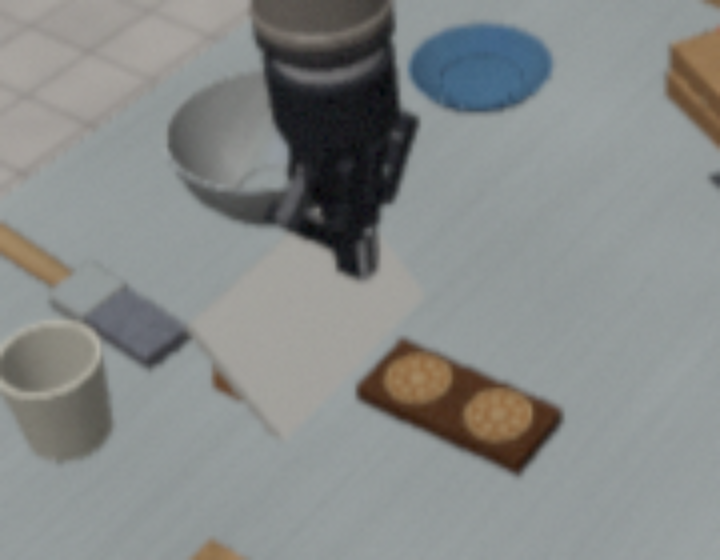

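```bash
cat >> h.py <<'E'
def slab(n,x0,x1,y0,y1,z0=.008,z1=.03):
    f=grab(n);W=world_map(f)
    m=(W[...,0]>x0)&(W[...,0]<x1)&(W[...,1]>y0)&(W[...,1]<y1)&(W[...,2]>z0)&(W[...,2]<z1)
    m=cv2.morphologyEx(m.astype(np.uint8),cv2.MORPH_OPEN,np.ones((3,3)))
    k,l,s_,_=cv2.connectedComponentsWithStats(m)
    i=1+np.argmax(s_[1:,4]);P=W[l==i]
    c,s,a=cv2.minAreaRect((P[:,:2]*1000).astype(np.float32))
    if s[0]<s[1]: s=s[::-1];a+=90
    print(n,'slab c',np.round(c,1),'s',np.round(s,1),'a',round((a+90)%180-90,1),'z',np.percentile(P[:,2],[5,50,95]).round(4),'mean',P.mean(0).round(4))
E
python3 - <<'E'
from h import *
for n in('side','top'): slab(n,.4,.602,-.1,.1)
E
```

```text
side slab c [522.6  -3.3] s [131.5  56.2] a 1.4 z [0.0113 0.017  0.0195] mean [ 0.5187 -0.0006  0.0166]Traceback (most recent call last):
  File "<stdin>", line 2, in <module>
  File "h.py", line 42, in slab
    i=1+np.argmax(s_[1:,4]);P=W[l==i]
        ~~~~~~~~~^^^^^^^^^^
    return _wrapfunc(a, 'argmax', axis=axis, out=out, **kwds)
    return bound(*args, **kwds)
ValueError: attempt to get argmax of an empty sequence
```

>>> drive_tool(
  commands=[
    {"tx": -0.9, "ty": 0.01, "tz": 0, "rx": 0, "ry": 0, "rz": 0, "grip": -1},
    {"tx": -0.9, "ty": 0.02, "tz": 0, "rx": 0, "ry": 0, "rz": 0, "grip": -1},
    {"tx": -0.9, "ty": 0.02, "tz": 0, "rx": 0, "ry": 0, "rz": 0, "grip": -1},
    {"tx": -0.72, "ty": 0, "tz": -0.6, "rx": 0, "ry": 0, "rz": 0, "grip": -1},
    {"tx": 0, "ty": 0, "tz": -1, "rx": 0, "ry": 0, "rz": 0, "grip": -1},
    {"tx": 0, "ty": 0, "tz": -1, "rx": 0, "ry": 0, "rz": 0, "grip": -1},
    {"tx": 0, "ty": 0, "tz": -1, "rx": 0, "ry": 0, "rz": 0, "grip": -1},
    {"tx": 0, "ty": 0, "tz": -1, "rx": 0, "ry": 0, "rz": 0, "grip": -1},
    {"tx": 0, "ty": 0, "tz": -0.05, "rx": 0, "ry": 0, "rz": 0, "grip": -1},
    {"tx": 0, "ty": 0, "tz": 0, "rx": 0, "ry": 0, "rz": 0, "grip": 1},
  ],
)

```text
clock: 19.1
tcp_pos: [0.5239, -0.0018, 0.0011]
orientation: [-3.141, -0.056, -0.001]
contact_force: [-0.0, -0.1, 0.0]
grip_width: 0.0697
```

>>> drive_tool(
  commands=[
    {"tx": 0, "ty": 0, "tz": 0, "rx": 0, "ry": 0, "rz": 0, "grip": 1},
    {"tx": 0, "ty": 0, "tz": 0, "rx": 0, "ry": 0, "rz": 0, "grip": 1},
    {"tx": 0, "ty": 0, "tz": 0, "rx": 0, "ry": 0, "rz": 0, "grip": 1},
    {"tx": 0, "ty": 0, "tz": 0, "rx": 0, "ry": 0, "rz": 0, "grip": 1},
  ],
)

```text
clock: 19.6
tcp_pos: [0.5242, -0.0018, 0.0018]
orientation: [3.141, 0.056, 0.003]
contact_force: [-0.7, 0.1, 5.9]
grip_width: 0.0531
```

>>> drive_tool(
  commands=[
    {"tx": 0, "ty": 0, "tz": 1, "rx": 0, "ry": 0, "rz": 0, "grip": 1},
    {"tx": 0, "ty": 0, "tz": 1, "rx": 0, "ry": 0, "rz": 0, "grip": 1},
    {"tx": -0.055, "ty": 0.96, "tz": 1, "rx": 0, "ry": 0, "rz": -0.25, "grip": 1},
    {"tx": -0.055, "ty": 0.96, "tz": 1, "rx": 0, "ry": 0, "rz": 0, "grip": 1},
    {"tx": -0.055, "ty": 0.96, "tz": 0, "rx": 0, "ry": 0, "rz": 0, "grip": 1},
    {"tx": -0.055, "ty": 0.96, "tz": 0, "rx": 0, "ry": 0, "rz": 0, "grip": 1},
    {"tx": -0.055, "ty": 0.96, "tz": 0, "rx": 0, "ry": 0, "rz": 0, "grip": 1},
    {"tx": -0.055, "ty": 0.96, "tz": 0, "rx": 0, "ry": 0, "rz": 0, "grip": 1},
    {"tx": -0.055, "ty": 0.96, "tz": 0, "rx": 0, "ry": 0, "rz": 0, "grip": 1},
    {"tx": -0.055, "ty": 0.96, "tz": 0, "rx": 0, "ry": 0, "rz": 0, "grip": 1},
  ],
)

```text
clock: 20.85
tcp_pos: [0.5146, 0.153, 0.0808]
orientation: [-3.142, -0.001, -0.0]
contact_force: [-0.0, 0.9, -0.0]
grip_width: 0.0528
```

>>> drive_tool(
  commands=[
    {"tx": -0.055, "ty": 0.96, "tz": 0, "rx": 0, "ry": 0, "rz": 0, "grip": 1},
    {"tx": -0.055, "ty": 0.96, "tz": 0, "rx": 0, "ry": 0, "rz": 0, "grip": 1},
    {"tx": -0.055, "ty": 0.96, "tz": 0, "rx": 0, "ry": 0, "rz": 0, "grip": 1},
    {"tx": -0.055, "ty": 0.96, "tz": 0, "rx": 0, "ry": 0, "rz": 0, "grip": 1},
    {"tx": -0.055, "ty": 0.96, "tz": 0, "rx": 0, "ry": 0, "rz": 0, "grip": 1},
    {"tx": -0.055, "ty": 0.96, "tz": 0, "rx": 0, "ry": 0, "rz": 0, "grip": 1},
    {"tx": -0.055, "ty": 0.96, "tz": 0, "rx": 0, "ry": 0, "rz": 0, "grip": 1},
    {"tx": -0.055, "ty": 0.96, "tz": 0, "rx": 0, "ry": 0, "rz": 0, "grip": 1},
    {"tx": -0.055, "ty": 0.96, "tz": 0, "rx": 0, "ry": 0, "rz": 0, "grip": 1},
    {"tx": -0.055, "ty": 0.96, "tz": 0, "rx": 0, "ry": 0, "rz": 0, "grip": 1},
  ],
)

```text
clock: 22.1
tcp_pos: [0.5036, 0.345, 0.0807]
orientation: [3.142, 0.001, -0.0]
contact_force: [0.5, -0.4, 0.3]
grip_width: 0.053
```

>>> drive_tool(
  commands=[
    {"tx": 0, "ty": 0.25, "tz": 0, "rx": 0, "ry": 0, "rz": 0, "grip": 1},
    {"tx": 0, "ty": 0, "tz": -1, "rx": 0, "ry": 0, "rz": 0, "grip": 1},
    {"tx": 0, "ty": 0, "tz": -1, "rx": 0, "ry": 0, "rz": 0, "grip": 1},
    {"tx": 0, "ty": 0, "tz": 0, "rx": 0, "ry": 0, "rz": 0, "grip": 1},
  ],
)

```text
clock: 22.6
tcp_pos: [0.5022, 0.3465, 0.0378]
orientation: [3.138, -0.0, -0.006]
contact_force: [-0.1, 0.5, 0.0]
grip_width: 0.0529
```

```bash
python3 - <<'E'
from h import *
st()
f=grab('side','side13')
slab('side',.4,.62,.25,.48,z0=.04,z1=.064)
E
```

```text
t 22.6 tcp [0.5022 0.3465 0.0378] yaw -0.0 tz [-0.004 -0.004 -1.   ] F [-0.1  0.5  0. ] w 0.0529
side slab c [480.3 348.6] s [96.6 71. ] a 10.5 z [0.0468 0.0547 0.0575] mean [0.4759 0.3483 0.0542]
```

View pics/side13.png

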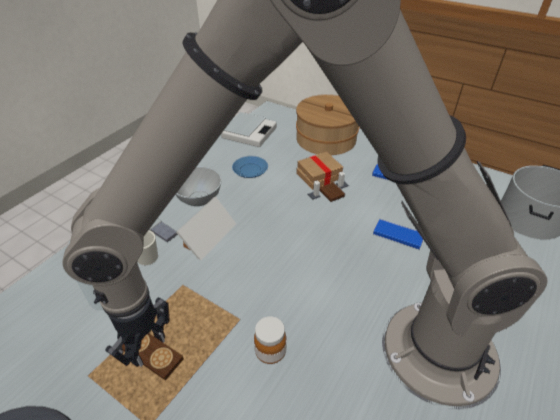

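>>> drive_tool(
  commands=[
    {"tx": 0, "ty": 0.85, "tz": 0, "rx": 0, "ry": 0, "rz": 0, "grip": 1},
    {"tx": 0, "ty": 0, "tz": -1, "rx": 0, "ry": 0, "rz": 0, "grip": 1},
    {"tx": 0, "ty": 0, "tz": -0.65, "rx": 0, "ry": 0, "rz": 0, "grip": 1},
    {"tx": 0, "ty": 0, "tz": -0.08, "rx": 0, "ry": 0, "rz": 0, "grip": 1},
    {"tx": 0, "ty": 0, "tz": 0, "rx": 0, "ry": 0, "rz": 0, "grip": -0.7},
    {"tx": 0, "ty": 0, "tz": 0, "rx": 0, "ry": 0, "rz": 0, "grip": -0.7},
    {"tx": 0, "ty": 0, "tz": 0.5, "rx": 0, "ry": 0, "rz": 0, "grip": -0.7},
    {"tx": 0, "ty": 0, "tz": 1, "rx": 0, "ry": 0, "rz": 0, "grip": -0.7},
    {"tx": 0, "ty": 0, "tz": 1, "rx": 0, "ry": 0, "rz": 0, "grip": -0.7},
    {"tx": 0, "ty": 0, "tz": 1, "rx": 0, "ry": 0, "rz": 0, "grip": -0.7},
  ],
)

```text
clock: 23.95
tcp_pos: [0.5041, 0.3661, 0.0784]
orientation: [-3.141, -0.001, -0.002]
contact_force: [0.1, -0.3, 0.6]
grip_width: 0.0728
```

```bash
python3 - <<'E'
from h import *
st()
f=grab('side','side14')
slab('side',.4,.62,.25,.48,z0=.01,z1=.03)
f=grab('top')
# stops / stack pose
W=world_map(f);X,Y,Z=W[...,0],W[...,1],W[...,2]
m=(X>.4)&(X<.6)&(Y>-.5)&(Y<-.28)&(Z>.056)&(Z<.075)
c=cv2.minAreaRect((W[m][:,:2]*1000).astype(np.float32));print('box top',m.sum(),c,np.median(W[m],0))
for n in('top','side'):
    f=grab(n);W=world_map(f);X,Y,Z=W[...,0],W[...,1],W[...,2]
    b=f['frame'].astype(int)
    m=(X>.36)&(X<.5)&(Y>-.44)&(Y<-.27)&(Z>.035)&(Z<.06)&(b.min(2)>95)
    k,l,s,ce=cv2.connectedComponentsWithStats(m.astype(np.uint8))
    for i in range(1,k):
        if s[i,4]>3: print(n,s[i,4],ce[i],np.median(W[l==i],0).round(4))
    cv2.imwrite(f'pics/st_{n}.png',cv2.resize(f['frame'][165:250,330:420] if n=='top' else f['frame'][140:210,280:370],None,fx=7,fy=7))
    print([o for o in dark(f,zmax=.024) if o[2][1]<-250 and o[2][1]>-450])
E
```

```text
t 23.95 tcp [0.5041 0.3661 0.0784] yaw 0.0 tz [ 0.001  0.001 -1.   ] F [ 0.1 -0.3  0.6] w 0.0728
side slab c [499.9 365.8] s [131.2  54.9] a -0.4 z [0.0169 0.0204 0.0227] mean [0.4935 0.3666 0.0201]
box top 1413 ((501.099365234375, -388.1378173828125), (110.16630554199219, 107.87230682373047), 60.390899658203125) [ 0.50450479 -0.39010093  0.06559134]
top 27 [354.48148148 211.33333333] [ 0.4762 -0.3195  0.0513]
top 27 [385. 226.] [ 0.4332 -0.3989  0.0501]
[(array([364., 227.]), np.int32(432), array([ 437.7, -348.6]), array([65.2, 52.2]), -28.9, array([0.0123, 0.0172, 0.0216]))]
side 36 [341.44444444 174.30555556] [ 0.4324 -0.3945  0.0462]
side 38 [316.44736842 183.65789474] [ 0.4758 -0.3128  0.0463]
[(array([331., 191.]), np.int32(275), array([ 438.4, -344.3]), array([68.5, 52.7]), -29.8, array([0.009 , 0.0159, 0.019 ]))]
```

View pics/st_top.png

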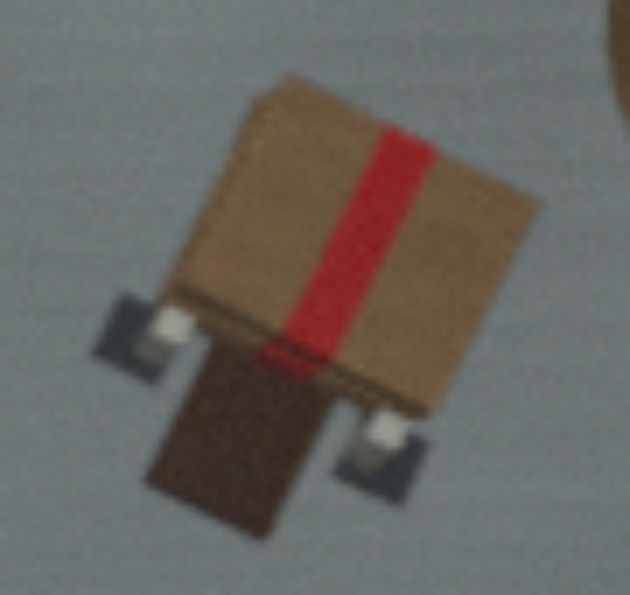

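View pics/st_side.png

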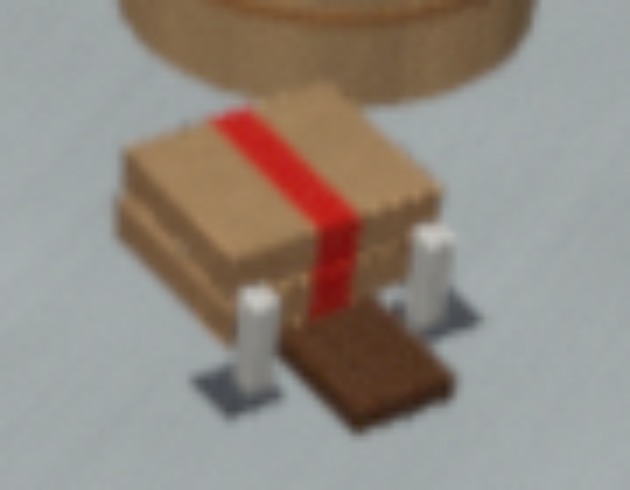

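View pics/side14.png

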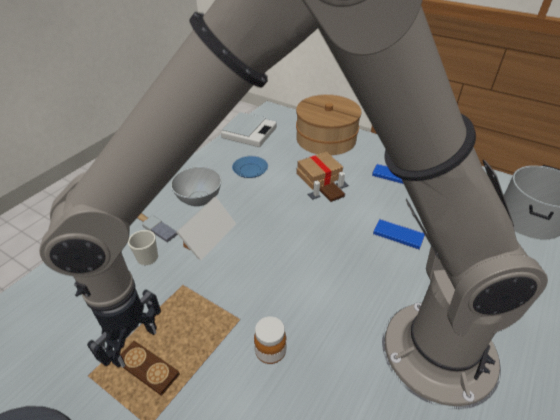

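>>> drive_tool(
  commands=[
    {"tx": 0, "ty": 0, "tz": 1, "rx": 0, "ry": 0, "rz": 0, "grip": -1},
    {"tx": 0, "ty": 0, "tz": 1, "rx": 0, "ry": 0, "rz": 0, "grip": -1},
    {"tx": -0.11, "ty": -1, "tz": 1, "rx": 0, "ry": 0, "rz": -0.6, "grip": -1},
    {"tx": -0.11, "ty": -1, "tz": 1, "rx": 0, "ry": 0, "rz": -0.6, "grip": -1},
    {"tx": -0.11, "ty": -1, "tz": 0, "rx": 0, "ry": 0, "rz": -0.6, "grip": -1},
    {"tx": -0.11, "ty": -1, "tz": 0, "rx": 0, "ry": 0, "rz": -0.6, "grip": -1},
    {"tx": -0.11, "ty": -1, "tz": 0, "rx": 0, "ry": 0, "rz": -0.6, "grip": -1},
    {"tx": -0.11, "ty": -1, "tz": 0, "rx": 0, "ry": 0, "rz": -0.6, "grip": -1},
    {"tx": -0.11, "ty": -1, "tz": 0, "rx": 0, "ry": 0, "rz": 0, "grip": -1},
    {"tx": -0.11, "ty": -1, "tz": 0, "rx": 0, "ry": 0, "rz": 0, "grip": -1},
  ],
)

```text
clock: 25.45
tcp_pos: [0.4861, 0.205, 0.1568]
orientation: [-3.043, 0.777, -0.001]
contact_force: [-0.5, 0.3, 0.4]
grip_width: 0.0856
```

>>> drive_tool(
  commands=[
    {"tx": -0.11, "ty": -1, "tz": 0, "rx": 0, "ry": 0, "rz": 0, "grip": -1},
    {"tx": -0.11, "ty": -1, "tz": 0, "rx": 0, "ry": 0, "rz": 0, "grip": -1},
    {"tx": -0.11, "ty": -1, "tz": 0, "rx": 0, "ry": 0, "rz": 0, "grip": -1},
    {"tx": -0.11, "ty": -1, "tz": 0, "rx": 0, "ry": 0, "rz": 0, "grip": -1},
    {"tx": -0.11, "ty": -1, "tz": 0, "rx": 0, "ry": 0, "rz": 0, "grip": -1},
    {"tx": -0.11, "ty": -1, "tz": 0, "rx": 0, "ry": 0, "rz": 0, "grip": -1},
    {"tx": -0.11, "ty": -1, "tz": 0, "rx": 0, "ry": 0, "rz": 0, "grip": -1},
    {"tx": -0.11, "ty": -1, "tz": 0, "rx": 0, "ry": 0, "rz": 0, "grip": -1},
    {"tx": -0.11, "ty": -1, "tz": 0, "rx": 0, "ry": 0, "rz": 0, "grip": -1},
    {"tx": -0.11, "ty": -1, "tz": 0, "rx": 0, "ry": 0, "rz": 0, "grip": -1},
  ],
)

```text
clock: 26.7
tcp_pos: [0.4637, 0.0045, 0.1561]
orientation: [-3.043, 0.78, -0.0]
contact_force: [-0.3, 1.3, 0.4]
grip_width: 0.0853
```

>>> drive_tool(
  commands=[
    {"tx": -0.11, "ty": -1, "tz": 0, "rx": 0, "ry": 0, "rz": 0, "grip": -1},
    {"tx": -0.11, "ty": -1, "tz": 0, "rx": 0, "ry": 0, "rz": 0, "grip": -1},
    {"tx": -0.11, "ty": -1, "tz": 0, "rx": 0, "ry": 0, "rz": 0, "grip": -1},
    {"tx": -0.11, "ty": -1, "tz": 0, "rx": 0, "ry": 0, "rz": 0, "grip": -1},
    {"tx": -0.11, "ty": -1, "tz": 0, "rx": 0, "ry": 0, "rz": 0, "grip": -1},
    {"tx": -0.11, "ty": -1, "tz": 0, "rx": 0, "ry": 0, "rz": 0, "grip": -1},
    {"tx": -0.11, "ty": -1, "tz": 0, "rx": 0, "ry": 0, "rz": 0, "grip": -1},
    {"tx": -0.11, "ty": -1, "tz": 0, "rx": 0, "ry": 0, "rz": 0, "grip": -1},
    {"tx": -0.11, "ty": -1, "tz": 0, "rx": 0, "ry": 0, "rz": 0, "grip": -1},
    {"tx": 0, "ty": 0, "tz": 0, "rx": 0, "ry": 0, "rz": 0, "grip": -1},
  ],
)

```text
clock: 27.95
tcp_pos: [0.4435, -0.1759, 0.1562]
orientation: [3.042, -0.784, 0.0]
contact_force: [-0.3, 0.4, 0.4]
grip_width: 0.0852
```

```bash
python3 - <<'E'
from h import *
st()
for n in('top','side'):
    f=grab(n,n+'15')
    print([o for o in dark(f,zmax=.024) if o[2][1]<-100 and o[2][1]>-450])
E
```

```text
t 27.95 tcp [ 0.4435 -0.1759  0.1562] yaw -28.9 tz [ 0. -0. -1.] F [-0.3  0.4  0.4] w 0.0852
[(array([364., 227.]), np.int32(433), array([ 437.9, -348.4]), array([64.1, 52. ]), -28.6, array([0.013 , 0.0176, 0.0217]))]
[(array([331., 191.]), np.int32(292), array([ 438.7, -346.4]), array([68.1, 55.3]), -28.7, array([0.0089, 0.016 , 0.0197]))]
```

View pics/top15.png

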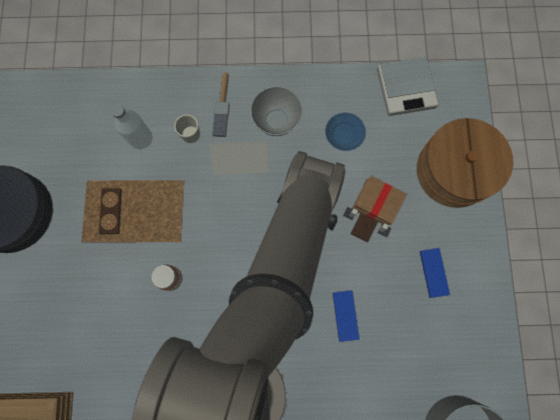

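>>> drive_tool(
  commands=[
    {"tx": -0.094, "ty": -0.92, "tz": 0, "rx": 0, "ry": 0, "rz": 0, "grip": -1},
    {"tx": -0.094, "ty": -0.92, "tz": 0, "rx": 0, "ry": 0, "rz": 0, "grip": -1},
    {"tx": -0.094, "ty": -0.92, "tz": 0, "rx": 0, "ry": 0, "rz": 0, "grip": -1},
    {"tx": -0.094, "ty": -0.92, "tz": 0, "rx": 0, "ry": 0, "rz": 0, "grip": -1},
    {"tx": -0.094, "ty": -0.92, "tz": 0, "rx": 0, "ry": 0, "rz": 0, "grip": -1},
    {"tx": -0.094, "ty": -0.92, "tz": 0, "rx": 0, "ry": 0, "rz": 0, "grip": -1},
    {"tx": -0.094, "ty": -0.92, "tz": 0, "rx": 0, "ry": 0, "rz": 0, "grip": -1},
    {"tx": -0.094, "ty": -0.92, "tz": 0, "rx": 0, "ry": 0, "rz": 0, "grip": -1},
    {"tx": -0.094, "ty": -0.92, "tz": 0, "rx": 0, "ry": 0, "rz": 0, "grip": -1},
    {"tx": 0, "ty": 0, "tz": -1, "rx": 0, "ry": 0, "rz": 0, "grip": -1},
  ],
)

```text
clock: 29.3
tcp_pos: [0.4282, -0.3418, 0.1371]
orientation: [3.041, -0.781, 0.005]
contact_force: [0.3, -0.1, 0.5]
grip_width: 0.0855
```

>>> drive_tool(
  commands=[
    {"tx": 0, "ty": 0, "tz": -1, "rx": 0, "ry": 0, "rz": 0, "grip": -1},
    {"tx": 0, "ty": 0, "tz": -1, "rx": 0, "ry": 0, "rz": 0, "grip": -1},
    {"tx": 0, "ty": 0, "tz": -1, "rx": 0, "ry": 0, "rz": 0, "grip": -1},
    {"tx": 0, "ty": 0, "tz": -1, "rx": 0, "ry": 0, "rz": 0, "grip": -1},
    {"tx": 0, "ty": 0, "tz": 0, "rx": 0, "ry": 0, "rz": 0, "grip": -1},
  ],
)

```text
clock: 29.92
tcp_pos: [0.4266, -0.3388, 0.0549]
orientation: [-3.042, 0.778, 0.005]
contact_force: [-0.3, 0.5, 0.7]
grip_width: 0.0854
```

```bash
python3 - <<'E'
from h import *
st()
f=grab('side')
cv2.imwrite('pics/c16.png',cv2.resize(f['frame'][110:230,260:400],None,fx=5,fy=5))
E
```

```text
t 29.93 tcp [ 0.4266 -0.3388  0.0549] yaw -28.7 tz [-0.003  0.002 -1.   ] F [-0.3  0.5  0.7] w 0.0854
```

View pics/c16.png

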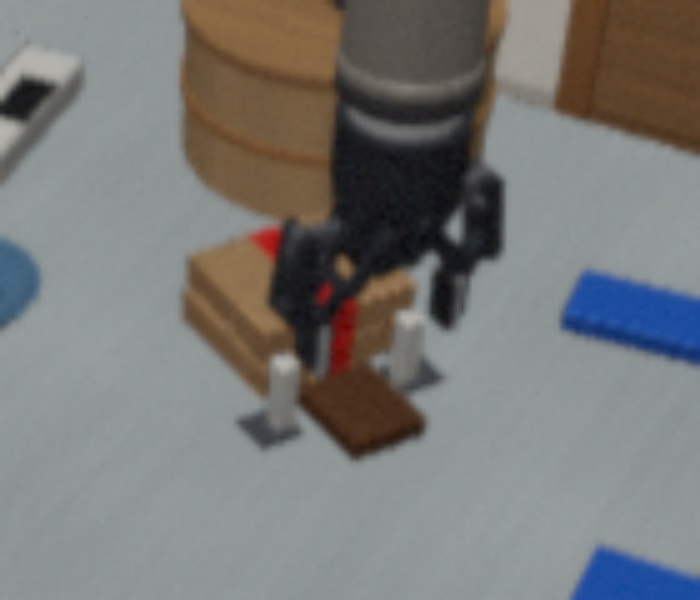

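>>> drive_tool(
  commands=[
    {"tx": -0.15, "ty": -0.02, "tz": -1, "rx": 0, "ry": 0, "rz": 0, "grip": -1},
    {"tx": 0, "ty": 0, "tz": -1, "rx": 0, "ry": 0, "rz": 0, "grip": -1},
    {"tx": 0, "ty": 0, "tz": -0.55, "rx": 0, "ry": 0, "rz": 0, "grip": -1},
    {"tx": 0, "ty": 0, "tz": 0, "rx": 0, "ry": 0, "rz": 0, "grip": -1},
  ],
)

```text
clock: 30.48
tcp_pos: [0.4244, -0.3401, 0.0051]
orientation: [-3.043, 0.78, 0.001]
contact_force: [0.2, 0.1, 1.7]
grip_width: 0.0851
```

```bash
python3 - <<'E'
from h import *
st()
f=grab('side')
cv2.imwrite('pics/c17.png',cv2.resize(f['frame'][110:230,260:400],None,fx=5,fy=5))
E
```

```text
t 30.48 tcp [ 0.4244 -0.3401  0.0051] yaw -28.7 tz [-0.  0. -1.] F [0.2 0.1 1.7] w 0.0851
```

View pics/c17.png

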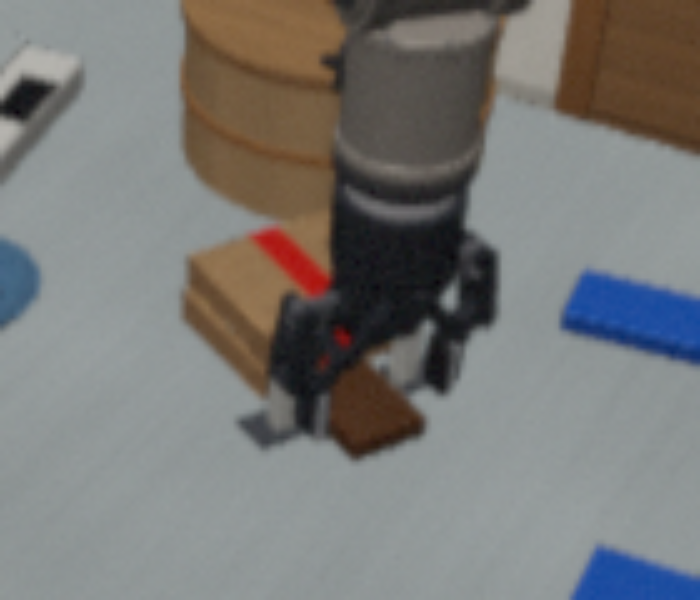

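>>> drive_tool(
  commands=[
    {"tx": 0, "ty": 0, "tz": -0.05, "rx": 0, "ry": 0, "rz": 0, "grip": 0},
    {"tx": 0, "ty": 0, "tz": 0, "rx": 0, "ry": 0, "rz": 0, "grip": 1},
    {"tx": 0, "ty": 0, "tz": 0, "rx": 0, "ry": 0, "rz": 0, "grip": 1},
    {"tx": 0, "ty": 0, "tz": 0, "rx": 0, "ry": 0, "rz": 0, "grip": 1},
    {"tx": 0, "ty": 0, "tz": 0, "rx": 0, "ry": 0, "rz": 0, "grip": 1},
  ],
  grip_force=50,
)

```text
clock: 31.15
tcp_pos: [0.4247, -0.3404, 0.0051]
orientation: [3.043, -0.78, 0.002]
contact_force: [-1.9, 0.8, 6.5]
grip_width: 0.0526
```

```bash
python3 - <<'E'
from h import *
st()
f=grab('side')
cv2.imwrite('pics/c18.png',cv2.resize(f['frame'][110:230,260:400],None,fx=5,fy=5))
E
```

```text
t 31.15 tcp [ 0.4247 -0.3404  0.0051] yaw -28.7 tz [ 0.001 -0.    -1.   ] F [-1.9  0.8  6.5] w 0.0526
```

View pics/c18.png

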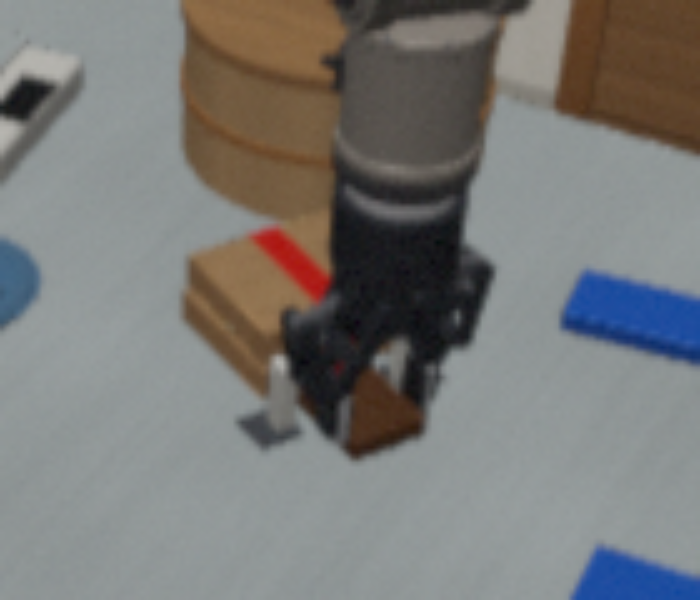

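>>> drive_tool(
  commands=[
    {"tx": -0.26, "ty": 0.144, "tz": 0, "rx": 0, "ry": 0, "rz": 0, "grip": 1},
    {"tx": -0.35, "ty": 0.193, "tz": 0, "rx": 0, "ry": 0, "rz": 0, "grip": 1},
    {"tx": -0.35, "ty": 0.193, "tz": 0, "rx": 0, "ry": 0, "rz": 0, "grip": 1},
    {"tx": -0.35, "ty": 0.193, "tz": 0, "rx": 0, "ry": 0, "rz": 0, "grip": 1},
  ],
)

```text
clock: 31.7
tcp_pos: [0.3995, -0.3267, 0.005]
orientation: [3.042, -0.78, 0.007]
contact_force: [4.3, -2.4, 5.0]
grip_width: 0.0521
```

```bash
python3 - <<'E'
from h import *
st()
f=grab('side')
cv2.imwrite('pics/c19.png',cv2.resize(f['frame'][110:230,260:400],None,fx=5,fy=5))
E
```

```text
t 31.7 tcp [ 0.3995 -0.3267  0.005 ] yaw -28.7 tz [ 0.004 -0.003 -1.   ] F [ 4.3 -2.4  5. ] w 0.0521
```

View pics/c19.png

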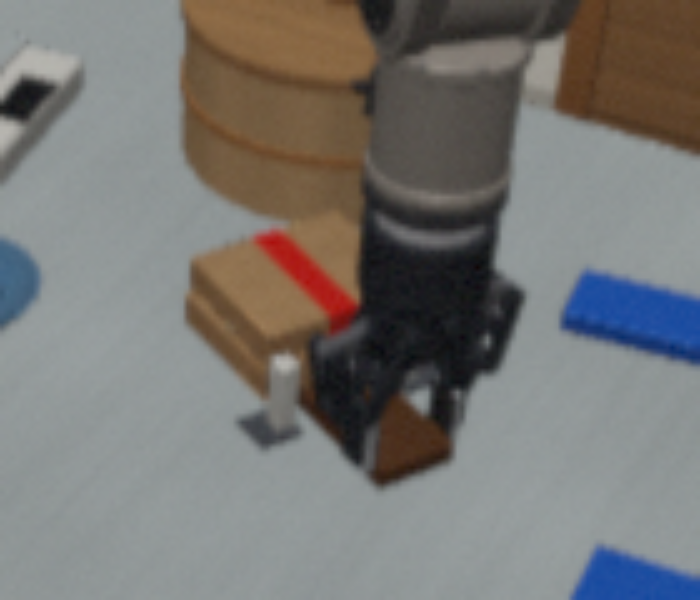

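Drawing well, cartons held by the posts. Continue.

>>> drive_tool(
  commands=[
    {"tx": -0.35, "ty": 0.193, "tz": 0, "rx": 0, "ry": 0, "rz": 0, "grip": 1},
    {"tx": -0.35, "ty": 0.193, "tz": 0, "rx": 0, "ry": 0, "rz": 0, "grip": 1},
    {"tx": -0.35, "ty": 0.193, "tz": 0, "rx": 0, "ry": 0, "rz": 0, "grip": 1},
    {"tx": -0.35, "ty": 0.193, "tz": 0, "rx": 0, "ry": 0, "rz": 0, "grip": 1},
    {"tx": -0.35, "ty": 0.193, "tz": 0, "rx": 0, "ry": 0, "rz": 0, "grip": 1},
    {"tx": -0.35, "ty": 0.193, "tz": 0, "rx": 0, "ry": 0, "rz": 0, "grip": 1},
    {"tx": 0, "ty": 0, "tz": 0, "rx": 0, "ry": 0, "rz": 0, "grip": 1},
  ],
)

```text
clock: 32.62
tcp_pos: [0.3566, -0.3031, 0.005]
orientation: [3.042, -0.78, 0.004]
contact_force: [2.1, -1.3, 10.7]
grip_width: 0.0525
```

```bash
python3 - <<'E'
from h import *
st()
f=grab('side')
cv2.imwrite('pics/c20.png',cv2.resize(f['frame'][110:230,260:400],None,fx=5,fy=5))
E
```

```text
t 32.62 tcp [ 0.3566 -0.3031  0.005 ] yaw -28.8 tz [ 0.002 -0.001 -1.   ] F [ 2.1 -1.3 10.7] w 0.0525
```

View pics/c20.png

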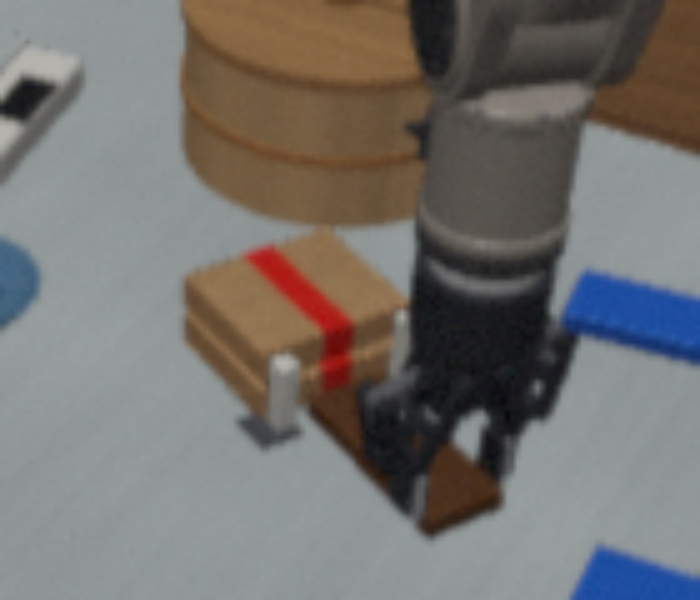

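>>> drive_tool(
  commands=[
    {"tx": -0.35, "ty": 0.193, "tz": 0, "rx": 0, "ry": 0, "rz": 0, "grip": 1},
    {"tx": -0.35, "ty": 0.193, "tz": 0, "rx": 0, "ry": 0, "rz": 0, "grip": 1},
    {"tx": -0.2, "ty": 0.193, "tz": 0, "rx": 0, "ry": 0, "rz": 0, "grip": 1},
    {"tx": 0, "ty": 0.2, "tz": 0.5, "rx": 0, "ry": 0, "rz": 0, "grip": 1},
    {"tx": 0, "ty": 0.2, "tz": 1, "rx": 0, "ry": 0, "rz": 0, "grip": 1},
    {"tx": 0, "ty": 0.5, "tz": 1, "rx": 0, "ry": 0, "rz": 0, "grip": 1},
    {"tx": 0, "ty": 0, "tz": 0, "rx": 0, "ry": 0, "rz": 0, "grip": 1},
  ],
)

```text
clock: 33.55
tcp_pos: [0.3376, -0.2719, 0.0547]
orientation: [-3.043, 0.778, 0.0]
contact_force: [1.6, 0.1, -1.5]
grip_width: 0.0521
```

```bash
python3 - <<'E'
from h import *
st()
f=grab('side')
cv2.imwrite('pics/c21.png',cv2.resize(f['frame'][110:230,260:400],None,fx=5,fy=5))
E
```

```text
t 33.55 tcp [ 0.3376 -0.2719  0.0547] yaw -28.7 tz [ 0.     0.001 -1.   ] F [ 1.6  0.1 -1.5] w 0.0521
```

View pics/c21.png

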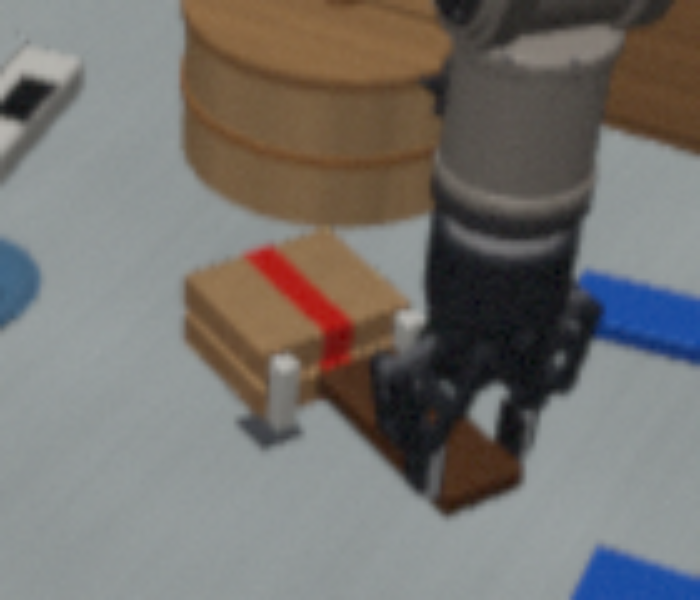

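>>> drive_tool(
  commands=[
    {"tx": 0, "ty": 0.9, "tz": 1, "rx": 0, "ry": 0, "rz": 0.4, "grip": 1},
    {"tx": 0, "ty": 0.95, "tz": 0.5, "rx": 0, "ry": 0, "rz": 0.64, "grip": 1},
    {"tx": 0.62, "ty": 0.95, "tz": 0, "rx": 0, "ry": 0, "rz": 0.64, "grip": 1},
    {"tx": 0.62, "ty": 0.95, "tz": 0, "rx": 0, "ry": 0, "rz": 0.64, "grip": 1},
    {"tx": 0.62, "ty": 0.95, "tz": 0, "rx": 0, "ry": 0, "rz": 0.64, "grip": 1},
    {"tx": 0.62, "ty": 0.95, "tz": 0, "rx": 0, "ry": 0, "rz": 0.64, "grip": 1},
    {"tx": 0.62, "ty": 0.95, "tz": 0, "rx": 0, "ry": 0, "rz": 0.24, "grip": 1},
    {"tx": 0.62, "ty": 0.95, "tz": 0, "rx": 0, "ry": 0, "rz": 0, "grip": 1},
    {"tx": 0.62, "ty": 0.95, "tz": 0, "rx": 0, "ry": 0, "rz": 0, "grip": 1},
    {"tx": 0.62, "ty": 0.95, "tz": 0, "rx": 0, "ry": 0, "rz": 0, "grip": 1},
  ],
)

```text
clock: 34.85
tcp_pos: [0.4381, -0.0824, 0.0839]
orientation: [-3.141, -0.059, 0.0]
contact_force: [0.2, 0.4, -1.1]
grip_width: 0.0527
```

>>> drive_tool(
  commands=[
    {"tx": 0.62, "ty": 0.95, "tz": 0, "rx": 0, "ry": 0, "rz": 0, "grip": 1},
    {"tx": 0.62, "ty": 0.95, "tz": 0, "rx": 0, "ry": 0, "rz": 0, "grip": 1},
    {"tx": 0.62, "ty": 0.95, "tz": 0, "rx": 0, "ry": 0, "rz": 0, "grip": 1},
    {"tx": 0.62, "ty": 0.95, "tz": 0, "rx": 0, "ry": 0, "rz": 0, "grip": 1},
    {"tx": 0, "ty": 0, "tz": 0, "rx": 0, "ry": 0, "rz": 0, "grip": 1},
  ],
)

```text
clock: 35.48
tcp_pos: [0.488, -0.0054, 0.0839]
orientation: [-3.14, -0.063, -0.001]
contact_force: [0.7, -1.1, -1.3]
grip_width: 0.0524
```

```bash
python3 - <<'E'
from h import *
st()
f=grab('side','side22')
slab('side',.42,.63,-.1,.1,z0=.08,z1=.12)
slab('side',.42,.63,-.5,-.25,z0=.04,z1=.06)
E
```

```text
t 35.48 tcp [ 0.488  -0.0054  0.0839] yaw 2.3 tz [ 0.001  0.001 -1.   ] F [ 0.7 -1.1 -1.3] w 0.0524
side slab c [ 5.337e+02 -1.000e-01] s [130.1  75.8] a 2.2 z [0.084  0.095  0.1114] mean [0.5263 0.0017 0.0954]
side slab c [ 500.9 -383.7] s [121. 113.] a -28.9 z [0.0429 0.0484 0.051 ] mean [ 0.5031 -0.3812  0.0479]
```

View pics/side22.png

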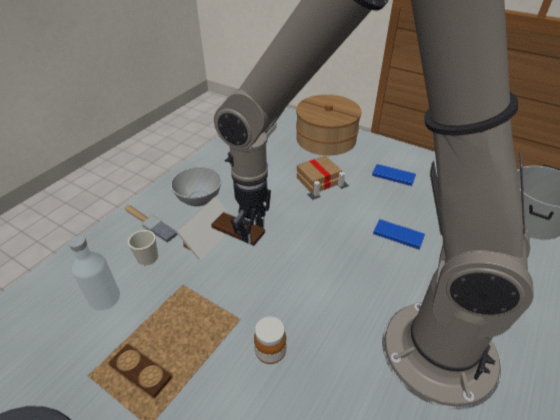

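>>> drive_tool(
  commands=[
    {"tx": -0.2, "ty": 0, "tz": -1, "rx": 0, "ry": 0, "rz": 0, "grip": 1},
    {"tx": 0, "ty": 0, "tz": -1, "rx": 0, "ry": 0, "rz": 0, "grip": 1},
    {"tx": 0, "ty": 0, "tz": -1, "rx": 0, "ry": 0, "rz": 0, "grip": 1},
    {"tx": 0, "ty": 0, "tz": -0.9, "rx": 0, "ry": 0, "rz": 0, "grip": 1},
    {"tx": 0, "ty": 0, "tz": 0, "rx": 0, "ry": 0, "rz": 0, "grip": -0.7},
    {"tx": 0, "ty": 0, "tz": 0, "rx": 0, "ry": 0, "rz": 0, "grip": -0.7},
    {"tx": 0, "ty": 0, "tz": 1, "rx": 0, "ry": 0, "rz": 0, "grip": -0.7},
    {"tx": 0, "ty": 0, "tz": 1, "rx": 0, "ry": 0, "rz": 0, "grip": -0.7},
    {"tx": -1, "ty": 0, "tz": 0.3, "rx": 0, "ry": 0, "rz": 0, "grip": 0.4},
    {"tx": -1, "ty": 0, "tz": 0, "rx": 0, "ry": 0, "rz": 0, "grip": 0.4},
  ],
)

```text
clock: 36.88
tcp_pos: [0.4434, -0.0081, 0.0536]
orientation: [-3.141, -0.053, -0.005]
contact_force: [0.1, -0.0, -0.7]
grip_width: 0.0368
```

>>> drive_tool(
  commands=[
    {"tx": -0.7, "ty": 0, "tz": 0, "rx": 0, "ry": 0, "rz": 0, "grip": 0.4},
    {"tx": 0, "ty": 0, "tz": 0, "rx": 0, "ry": 0, "rz": 0, "grip": 0.4},
  ],
)

```text
clock: 37.12
tcp_pos: [0.4283, -0.0081, 0.0525]
orientation: [-3.141, -0.054, -0.0]
contact_force: [0.5, -0.3, 0.2]
grip_width: 0.0257
```

```bash
python3 - <<'E'
from h import *
st()
slab('side',.42,.603,-.1,.1)
E
```

```text
t 37.12 tcp [ 0.4283 -0.0081  0.0525] yaw 2.0 tz [ 0.  0. -1.] F [ 0.5 -0.3  0.2] w 0.0257
side slab c [529.   -6.3] s [131.   55.6] a 2.0 z [0.0116 0.0167 0.0193] mean [ 0.5281 -0.0025  0.0163]
```

>>> drive_tool(
  commands=[
    {"tx": 0, "ty": 0, "tz": -1, "rx": 0, "ry": 0, "rz": 0, "grip": 0.4},
    {"tx": 0, "ty": 0, "tz": -1, "rx": 0, "ry": 0, "rz": 0, "grip": 0.4},
    {"tx": 0.3, "ty": 0, "tz": -0.43, "rx": 0, "ry": 0, "rz": 0, "grip": 0.4},
    {"tx": 0.6, "ty": 0.02, "tz": 0, "rx": 0, "ry": 0, "rz": 0, "grip": 0.4},
    {"tx": 0.6, "ty": 0.02, "tz": 0, "rx": 0, "ry": 0, "rz": 0, "grip": 0.4},
    {"tx": 0.6, "ty": 0.02, "tz": 0, "rx": 0, "ry": 0, "rz": 0, "grip": 0.4},
    {"tx": 0.6, "ty": 0.02, "tz": 0, "rx": 0, "ry": 0, "rz": 0, "grip": 0.4},
    {"tx": 0.6, "ty": 0.02, "tz": 0, "rx": 0, "ry": 0, "rz": 0, "grip": 0.4},
    {"tx": 0.6, "ty": 0.02, "tz": 0, "rx": 0, "ry": 0, "rz": 0, "grip": 0.4},
    {"tx": 0.6, "ty": 0.02, "tz": 0, "rx": 0, "ry": 0, "rz": 0, "grip": 0.4},
  ],
)

```text
clock: 38.42
tcp_pos: [0.5203, -0.0051, 0.0037]
orientation: [-3.141, -0.054, -0.001]
contact_force: [-1.5, 0.1, -0.8]
grip_width: 0.0258
```

>>> drive_tool(
  commands=[
    {"tx": 0.6, "ty": 0.02, "tz": 0, "rx": 0, "ry": 0, "rz": 0, "grip": 0.4},
    {"tx": 0.6, "ty": 0.02, "tz": 0, "rx": 0, "ry": 0, "rz": 0, "grip": 0.4},
    {"tx": 0.6, "ty": 0.02, "tz": 0, "rx": 0, "ry": 0, "rz": 0, "grip": 0.4},
    {"tx": 0.6, "ty": 0.02, "tz": 0, "rx": 0, "ry": 0, "rz": 0, "grip": 0.4},
    {"tx": 0.6, "ty": 0.02, "tz": 0, "rx": 0, "ry": 0, "rz": 0, "grip": 0.4},
    {"tx": 0.4, "ty": 0.02, "tz": 0, "rx": 0, "ry": 0, "rz": 0, "grip": 0.4},
    {"tx": 0, "ty": 0, "tz": 0, "rx": 0, "ry": 0, "rz": 0, "grip": 0.4},
  ],
)

```text
clock: 39.3
tcp_pos: [0.5834, -0.0031, 0.0027]
orientation: [3.141, 0.054, -0.013]
contact_force: [-10.0, 0.5, 4.7]
grip_width: 0.0256
```

```bash
python3 - <<'E'
from h import *
st()
f=grab('side')
cv2.imwrite('pics/c23.png',cv2.resize(f['frame'][150:290,130:310],None,fx=4,fy=4))
E
```

```text
t 39.3 tcp [ 0.5834 -0.0031  0.0027] yaw 2.0 tz [-0.008 -0.    -1.   ] F [-10.    0.5   4.7] w 0.0256
```

View pics/c23.png

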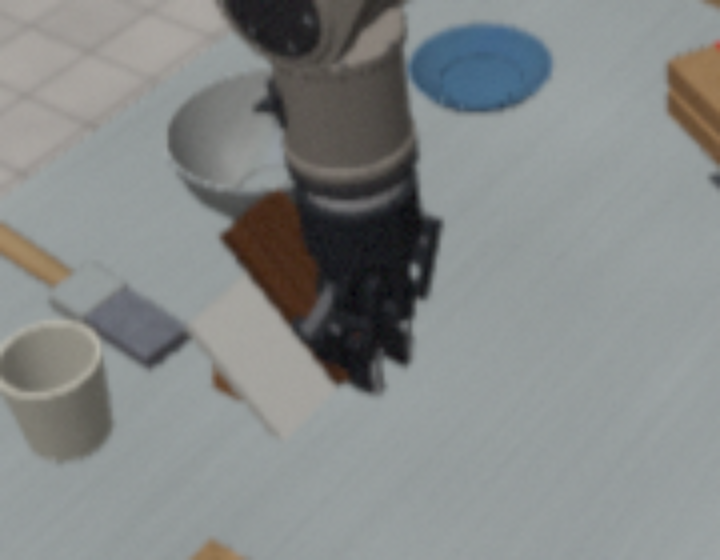

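>>> drive_tool(
  commands=[
    {"tx": -1, "ty": 0, "tz": 0, "rx": 0, "ry": 0, "rz": 0, "grip": 0.4},
    {"tx": -1, "ty": 0, "tz": 1, "rx": 0, "ry": 0, "rz": 0, "grip": 1},
    {"tx": -1, "ty": 0, "tz": 1, "rx": 0, "ry": 0, "rz": 0, "grip": 1},
    {"tx": -1, "ty": 0, "tz": 1, "rx": 0, "ry": 0, "rz": 0, "grip": 1},
    {"tx": 0, "ty": 0, "tz": 1, "rx": 0, "ry": 0, "rz": 0, "grip": 1},
    {"tx": 0, "ty": 0, "tz": 1, "rx": 0, "ry": 0, "rz": 0, "grip": 1},
    {"tx": 0, "ty": 0, "tz": 1, "rx": 0, "ry": 0, "rz": 0, "grip": 1},
    {"tx": 0, "ty": 0, "tz": 1, "rx": 0, "ry": 0, "rz": 0, "grip": 1},
    {"tx": 0, "ty": 0, "tz": 1, "rx": 0, "ry": 0, "rz": 0, "grip": 1},
    {"tx": 0, "ty": 0, "tz": 0.2, "rx": 0, "ry": 0, "rz": 0, "grip": 1},
  ],
)

```text
clock: 40.6
tcp_pos: [0.5083, -0.0027, 0.1689]
orientation: [-3.141, -0.054, -0.005]
contact_force: [0.6, 0.8, -1.1]
grip_width: -0.0003
```

```bash
python3 - <<'E'
from h import *
st()
f=grab('side')
cv2.imwrite('pics/c24.png',cv2.resize(f['frame'][150:290,130:310],None,fx=4,fy=4))
E
```

```text
t 40.6 tcp [ 0.5083 -0.0027  0.1689] yaw 2.0 tz [ 0.003  0.    -1.   ] F [ 0.6  0.8 -1.1] w -0.0003
```

View pics/c24.png

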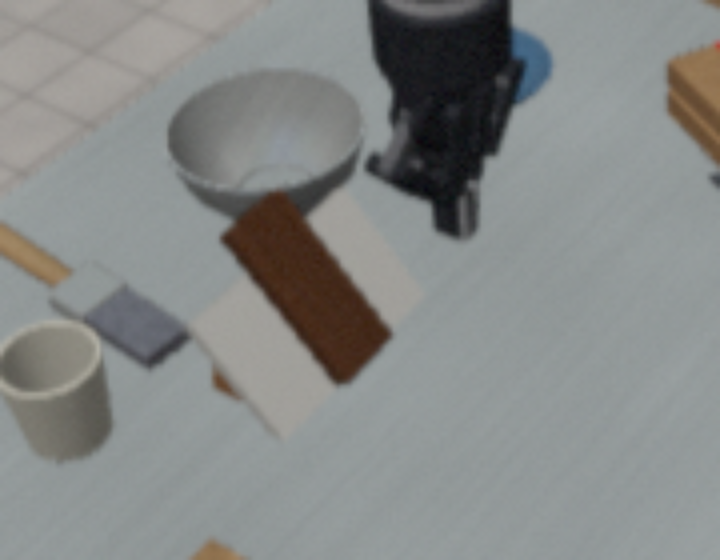

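>>> drive_tool(
  commands=[
    {"tx": 1, "ty": 0.02, "tz": 0, "rx": 0, "ry": 0, "rz": 0, "grip": 1},
    {"tx": 1, "ty": 0.02, "tz": 0, "rx": 0, "ry": 0, "rz": 0, "grip": 1},
    {"tx": 1, "ty": 0.02, "tz": 0, "rx": 0, "ry": 0, "rz": 0, "grip": 1},
    {"tx": 1, "ty": 0.02, "tz": 0, "rx": 0, "ry": 0, "rz": 0, "grip": 1},
    {"tx": 1, "ty": 0.02, "tz": 0, "rx": 0, "ry": 0, "rz": 0, "grip": 1},
    {"tx": 1, "ty": 0.02, "tz": 0, "rx": 0, "ry": 0, "rz": 0, "grip": 1},
    {"tx": 1, "ty": 0.02, "tz": 0, "rx": 0, "ry": 0, "rz": 0, "grip": 1},
    {"tx": 1, "ty": 0.02, "tz": 0, "rx": 0, "ry": 0, "rz": 0, "grip": 1},
    {"tx": 1, "ty": 0.02, "tz": 0, "rx": 0, "ry": 0, "rz": 0, "grip": 1},
    {"tx": 1, "ty": 0.02, "tz": 0, "rx": 0, "ry": 0, "rz": 0, "grip": 1},
  ],
)

```text
clock: 41.9
tcp_pos: [0.7071, 0.0012, 0.1659]
orientation: [3.141, 0.054, -0.003]
contact_force: [0.3, 0.3, -0.3]
grip_width: -0.0001
```

>>> drive_tool(
  commands=[
    {"tx": 0.6, "ty": 0, "tz": 0, "rx": 0, "ry": 0, "rz": 0, "grip": 1},
    {"tx": 0, "ty": 0, "tz": -1, "rx": 0, "ry": 0, "rz": 0, "grip": 1},
    {"tx": 0, "ty": 0, "tz": -1, "rx": 0, "ry": 0, "rz": 0, "grip": 1},
    {"tx": 0, "ty": 0, "tz": -1, "rx": 0, "ry": 0, "rz": 0, "grip": 1},
    {"tx": 0, "ty": 0, "tz": -0.9, "rx": 0, "ry": 0, "rz": 0, "grip": 1},
    {"tx": 0, "ty": 0, "tz": 0, "rx": 0, "ry": 0, "rz": 0, "grip": 1},
  ],
)

```text
clock: 42.65
tcp_pos: [0.7174, 0.0012, 0.0872]
orientation: [3.141, 0.054, -0.006]
contact_force: [0.5, -0.0, -0.7]
grip_width: 0.0001
```

>>> drive_tool(
  commands=[
    {"tx": -0.5, "ty": -0.02, "tz": 0, "rx": 0, "ry": 0, "rz": 0, "grip": 1},
    {"tx": -0.5, "ty": -0.02, "tz": 0, "rx": 0, "ry": 0, "rz": 0, "grip": 1},
    {"tx": -0.5, "ty": -0.02, "tz": 0, "rx": 0, "ry": 0, "rz": 0, "grip": 1},
    {"tx": -0.5, "ty": -0.02, "tz": 0.05, "rx": 0, "ry": 0, "rz": 0, "grip": 1},
    {"tx": -0.5, "ty": -0.02, "tz": 0.05, "rx": 0, "ry": 0, "rz": 0, "grip": 1},
    {"tx": -0.5, "ty": -0.02, "tz": 0.05, "rx": 0, "ry": 0, "rz": 0, "grip": 1},
    {"tx": -0.5, "ty": -0.02, "tz": 0.05, "rx": 0, "ry": 0, "rz": 0, "grip": 1},
  ],
)

```text
clock: 43.52
tcp_pos: [0.6481, -0.0016, 0.0935]
orientation: [3.141, 0.054, -0.0]
contact_force: [-0.4, -0.7, 0.7]
grip_width: -0.0
```

```bash
python3 - <<'E'
from h import *
st()
f=grab('side')
cv2.imwrite('pics/c25.png',cv2.resize(f['frame'][150:290,130:310],None,fx=4,fy=4))
E
```

```text
t 43.52 tcp [ 0.6481 -0.0016  0.0935] yaw 2.0 tz [-0. -0. -1.] F [-0.4 -0.7  0.7] w -0.0
```

View pics/c25.png

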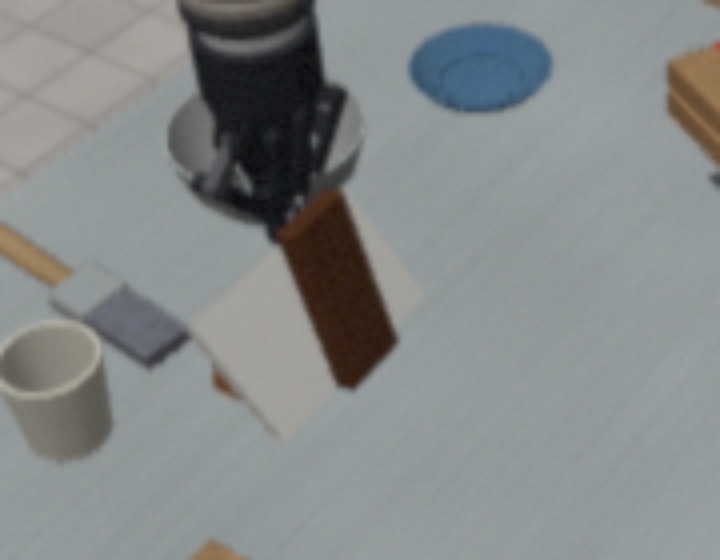

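>>> drive_tool(
  commands=[
    {"tx": -0.5, "ty": -0.02, "tz": 0.05, "rx": 0, "ry": 0, "rz": 0, "grip": 1},
    {"tx": -0.5, "ty": -0.02, "tz": 0, "rx": 0, "ry": 0, "rz": 0, "grip": 1},
    {"tx": -0.5, "ty": -0.02, "tz": 0, "rx": 0, "ry": 0, "rz": 0, "grip": 1},
    {"tx": -0.5, "ty": -0.02, "tz": 0, "rx": 0, "ry": 0, "rz": 0, "grip": 1},
    {"tx": -0.5, "ty": -0.02, "tz": 0, "rx": 0, "ry": 0, "rz": 0, "grip": 1},
    {"tx": -0.3, "ty": -0.02, "tz": 0, "rx": 0, "ry": 0, "rz": 0, "grip": 1},
    {"tx": 0, "ty": 0, "tz": 0, "rx": 0, "ry": 0, "rz": 0, "grip": 1},
    {"tx": 0, "ty": 0, "tz": 0, "rx": 0, "ry": 0, "rz": 0, "grip": 1},
  ],
)

```text
clock: 44.58
tcp_pos: [0.5933, -0.004, 0.0946]
orientation: [-3.141, -0.054, -0.001]
contact_force: [0.4, 0.4, 0.5]
grip_width: 0.0001
```

```bash
python3 - <<'E'
from h import *
st()
f=grab('side')
cv2.imwrite('pics/c26.png',cv2.resize(f['frame'][150:290,130:310],None,fx=4,fy=4))
slab('side',.4,.604,-.1,.1)
E
```

```text
t 44.58 tcp [ 0.5933 -0.004   0.0946] yaw 2.0 tz [ 0.001  0.    -1.   ] F [0.4 0.4 0.5] w 0.0001
side slab c [519.3  -6.7] s [131.6  56.6] a 2.5 z [0.0115 0.017  0.0196] mean [ 0.5164 -0.0039  0.0166]
```

View pics/c26.png

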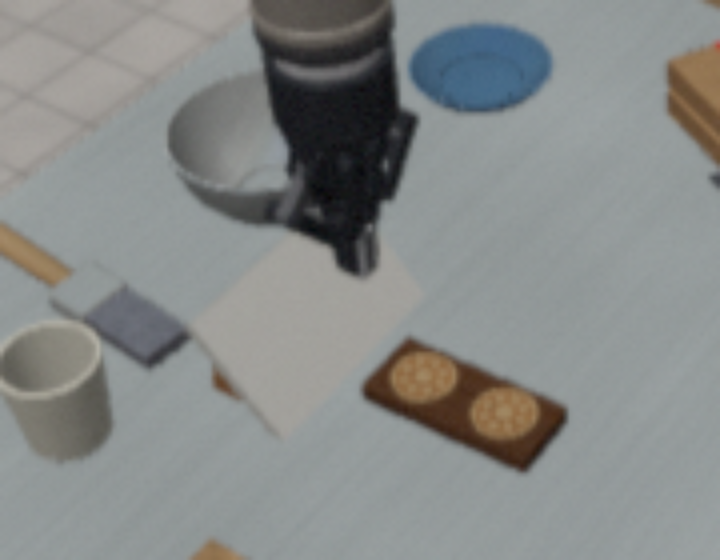

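>>> drive_tool(
  commands=[
    {"tx": -0.95, "ty": -0.05, "tz": 0, "rx": 0, "ry": 0, "rz": 0, "grip": -1},
    {"tx": -0.95, "ty": -0.05, "tz": 0, "rx": 0, "ry": 0, "rz": 0, "grip": -1},
    {"tx": -0.95, "ty": 0, "tz": 0, "rx": 0, "ry": 0, "rz": 0, "grip": -1},
    {"tx": -0.8, "ty": 0, "tz": -0.6, "rx": 0, "ry": 0, "rz": 0, "grip": -1},
    {"tx": 0, "ty": 0, "tz": -1, "rx": 0, "ry": 0, "rz": 0, "grip": -1},
    {"tx": 0, "ty": 0, "tz": -1, "rx": 0, "ry": 0, "rz": 0, "grip": -1},
    {"tx": 0, "ty": 0, "tz": -1, "rx": 0, "ry": 0, "rz": 0, "grip": -1},
    {"tx": 0, "ty": 0, "tz": -0.95, "rx": 0, "ry": 0, "rz": 0, "grip": -1},
    {"tx": 0, "ty": 0, "tz": 0, "rx": 0, "ry": 0, "rz": 0, "grip": -1},
    {"tx": 0, "ty": 0, "tz": 0, "rx": 0, "ry": 0, "rz": 0, "grip": 1},
  ],
)

```text
clock: 45.92
tcp_pos: [0.5204, -0.006, 0.004]
orientation: [3.141, 0.054, 0.001]
contact_force: [0.9, 0.2, -0.7]
grip_width: 0.0696
```

>>> drive_tool(
  commands=[
    {"tx": 0, "ty": 0, "tz": 0, "rx": 0, "ry": 0, "rz": 0, "grip": 1},
    {"tx": 0, "ty": 0, "tz": 0, "rx": 0, "ry": 0, "rz": 0, "grip": 1},
    {"tx": 0, "ty": 0, "tz": 0, "rx": 0, "ry": 0, "rz": 0, "grip": 1},
    {"tx": 0, "ty": 0, "tz": 0, "rx": 0, "ry": 0, "rz": 0, "grip": 1},
  ],
)

```text
clock: 46.42
tcp_pos: [0.5207, -0.0061, 0.0048]
orientation: [-3.141, -0.054, -0.003]
contact_force: [-0.7, 0.1, 4.9]
grip_width: 0.0518
```

>>> drive_tool(
  commands=[
    {"tx": 0, "ty": 0, "tz": 1, "rx": 0, "ry": 0, "rz": 0, "grip": 1},
    {"tx": 0, "ty": 0, "tz": 1, "rx": 0, "ry": 0, "rz": 0, "grip": 1},
    {"tx": -0.07, "ty": 0.96, "tz": 1, "rx": 0, "ry": 0, "rz": -0.25, "grip": 1},
    {"tx": -0.07, "ty": 0.96, "tz": 0, "rx": 0, "ry": 0, "rz": 0, "grip": 1},
    {"tx": -0.07, "ty": 0.96, "tz": 0, "rx": 0, "ry": 0, "rz": 0, "grip": 1},
    {"tx": -0.07, "ty": 0.96, "tz": 0, "rx": 0, "ry": 0, "rz": 0, "grip": 1},
    {"tx": -0.07, "ty": 0.96, "tz": 0, "rx": 0, "ry": 0, "rz": 0, "grip": 1},
    {"tx": -0.07, "ty": 0.96, "tz": 0, "rx": 0, "ry": 0, "rz": 0, "grip": 1},
    {"tx": -0.07, "ty": 0.96, "tz": 0, "rx": 0, "ry": 0, "rz": 0, "grip": 1},
    {"tx": -0.07, "ty": 0.96, "tz": 0, "rx": 0, "ry": 0, "rz": 0, "grip": 1},
  ],
)

```text
clock: 47.68
tcp_pos: [0.5086, 0.1489, 0.0635]
orientation: [3.142, -0.001, 0.0]
contact_force: [-0.3, 0.0, -1.9]
grip_width: 0.0523
```

>>> drive_tool(
  commands=[
    {"tx": -0.07, "ty": 0.96, "tz": 0, "rx": 0, "ry": 0, "rz": 0, "grip": 1},
    {"tx": -0.07, "ty": 0.96, "tz": 0, "rx": 0, "ry": 0, "rz": 0, "grip": 1},
    {"tx": -0.07, "ty": 0.96, "tz": 0, "rx": 0, "ry": 0, "rz": 0, "grip": 1},
    {"tx": -0.07, "ty": 0.96, "tz": 0, "rx": 0, "ry": 0, "rz": 0, "grip": 1},
    {"tx": -0.07, "ty": 0.96, "tz": 0, "rx": 0, "ry": 0, "rz": 0, "grip": 1},
    {"tx": 0, "ty": 0, "tz": 0, "rx": 0, "ry": 0, "rz": 0, "grip": 1},
  ],
)

```text
clock: 48.42
tcp_pos: [0.5014, 0.2459, 0.0635]
orientation: [-3.141, -0.004, -0.0]
contact_force: [0.6, -0.2, -1.3]
grip_width: 0.0519
```

```bash
python3 - <<'E'
from h import *
st()
f=grab('side','side27')
E
```

```text
t 48.42 tcp [0.5014 0.2459 0.0635] yaw 0.1 tz [ 0.     0.001 -1.   ] F [ 0.6 -0.2 -1.3] w 0.0519
```

View pics/side27.png

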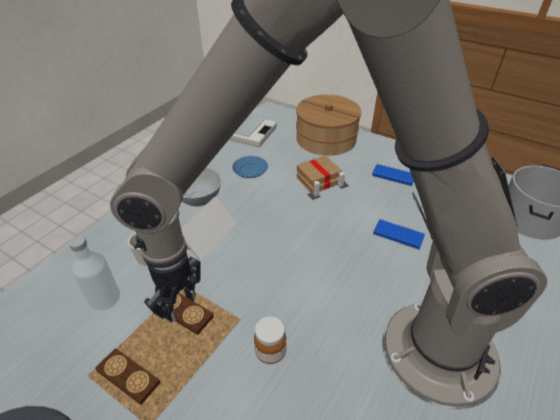

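>>> drive_tool(
  commands=[
    {"tx": 0, "ty": 0, "tz": -1, "rx": 0, "ry": 0, "rz": 0, "grip": 1},
    {"tx": 0, "ty": 0, "tz": -1, "rx": 0, "ry": 0, "rz": 0, "grip": 1},
    {"tx": 0, "ty": 0, "tz": -0.7, "rx": 0, "ry": 0, "rz": 0, "grip": 1},
    {"tx": 0, "ty": 0, "tz": -0.08, "rx": 0, "ry": 0, "rz": 0, "grip": 1},
    {"tx": 0, "ty": 0, "tz": 0, "rx": 0, "ry": 0, "rz": 0, "grip": -0.6},
    {"tx": 0, "ty": 0, "tz": 0, "rx": 0, "ry": 0, "rz": 0, "grip": -0.6},
    {"tx": 0, "ty": 0, "tz": 0.5, "rx": 0, "ry": 0, "rz": 0, "grip": -0.6},
    {"tx": 0, "ty": 0, "tz": 1, "rx": 0, "ry": 0, "rz": 0, "grip": -0.6},
    {"tx": 0, "ty": 0, "tz": 1, "rx": 0, "ry": 0, "rz": 0, "grip": -0.6},
    {"tx": 0, "ty": 0, "tz": 1, "rx": 0, "ry": 0, "rz": 0, "grip": -0.6},
  ],
)

```text
clock: 49.72
tcp_pos: [0.5019, 0.2437, 0.0794]
orientation: [-3.141, 0.001, -0.001]
contact_force: [-0.1, -0.0, -0.0]
grip_width: 0.0684
```

>>> drive_tool(
  commands=[
    {"tx": 0, "ty": 0, "tz": 1, "rx": 0, "ry": 0, "rz": 0, "grip": -0.6},
    {"tx": 0, "ty": -1, "tz": 1, "rx": 0, "ry": 0, "rz": 0, "grip": -0.6},
    {"tx": 0, "ty": -1, "tz": 1, "rx": 0, "ry": 0, "rz": 0, "grip": -0.6},
    {"tx": 0, "ty": -1, "tz": 1, "rx": 0, "ry": 0, "rz": 0, "grip": -0.6},
    {"tx": 0, "ty": -1, "tz": 1, "rx": 0, "ry": 0, "rz": 0, "grip": -0.6},
    {"tx": 0, "ty": -1, "tz": 0, "rx": 0, "ry": 0, "rz": 0, "grip": -0.6},
    {"tx": 0, "ty": -1, "tz": 0, "rx": 0, "ry": 0, "rz": 0, "grip": -0.6},
    {"tx": 0, "ty": -1, "tz": 0, "rx": 0, "ry": 0, "rz": 0, "grip": -0.6},
    {"tx": 0, "ty": -1, "tz": 0, "rx": 0, "ry": 0, "rz": 0, "grip": -0.6},
    {"tx": 0, "ty": -1, "tz": 0, "rx": 0, "ry": 0, "rz": 0, "grip": -0.6},
  ],
)

```text
clock: 50.98
tcp_pos: [0.5011, 0.0625, 0.1773]
orientation: [3.141, -0.001, -0.001]
contact_force: [-0.1, 0.2, -0.3]
grip_width: 0.0686
```

```bash
python3 - <<'E'
from h import *
st()
for n in('top','side'):
    f=grab(n,n+'28')
    slab(n,.4,.62,.305,.48,z0=.011,z1=.03)
    slab(n,.4,.62,.15,.305,z0=.011,z1=.03)
    slab(n,.42,.63,-.5,-.25,z0=.042,z1=.06)
    for t in('bowl','bottle','cup','mould_s_c','box_low_c'):
        print(t,[(round(d['confidence'],2),(np.array(d['position'])*[560,420]).round()) for d in spotter.boxes_of(n,t)[:5]])
E
```

```text
t 50.98 tcp [0.5011 0.0625 0.1773] yaw -0.0 tz [-0.001 -0.    -1.   ] F [-0.1  0.2 -0.3] w 0.0686
top slab c [521.5 396.3] s [131.   56.3] a 0.2 z [0.0152 0.0202 0.0246] mean [0.5199 0.3953 0.0201]
top slab c [507.5 258.5] s [116.3  17. ] a -0.6 z [0.0161 0.0206 0.0253] mean [0.514  0.2599 0.0205]
top slab c [ 507.6 -391.2] s [109.6  97.2] a 61.3 z [0.0455 0.0497 0.054 ] mean [ 0.5068 -0.3906  0.0497]
bowl [(0.95, array([275., 109.]))]
bottle [(0.63, array([130., 126.]))]
cup [(0.67, array([182., 121.]))]
mould_s_c [(0.62, array([344., 316.])), (0.58, array([145., 200.])), (0.55, array([436., 273.]))]
box_low_c [(0.58, array([375., 218.]))]
side slab c [521.2 399.6] s [132.3  54.8] a 0.1 z [0.0171 0.0205 0.0228] mean [0.5169 0.401  0.0202]
side slab c [500.9 243.2] s [132.2  55.8] a -0.7 z [0.0166 0.0202 0.0227] mean [0.4975 0.2449 0.02  ]
side slab c [ 498.7 -382.3] s [121.4 113. ] a -29.5 z [0.0448 0.0482 0.051 ] mean [ 0.5035 -0.3823  0.0482]
bowl [(0.6, array([189., 186.]))]
bottle [(0.96, array([ 96., 276.]))]
cup [(0.75, array([146., 249.]))]
mould_s_c [(0.93, array([393., 175.])), (0.84, array([186., 322.])), (0.59, array([400., 231.]))]
box_low_c [(0.66, array([322., 183.]))]
```

View pics/top28.png

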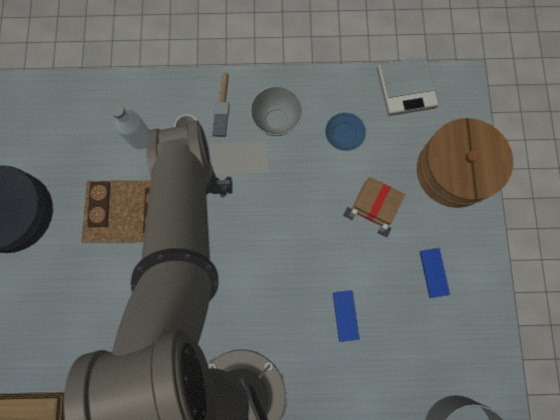

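View pics/side28.png

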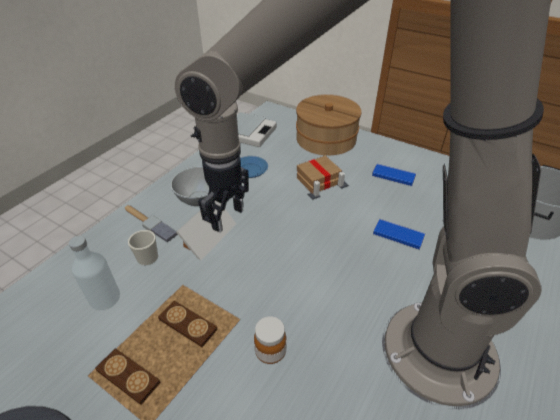

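```bash
python3 - <<'E'
from h import *
slab('side',.4,.62,.305,.48,z0=.011,z1=.03)
slab('side',.4,.62,.15,.305,z0=.011,z1=.03)
print(workorder.hand_in())
E
```

```text
side slab c [520.9 399.9] s [131.7  54.5] a -0.0 z [0.0175 0.0205 0.0229] mean [0.5174 0.4012 0.0203]
side slab c [500.7 243.3] s [132.1  55.1] a 0.5 z [0.0164 0.0202 0.0228] mean [0.4971 0.2452 0.02  ]
the job is handed in; nothing more can be done
None
```

I turned both moulds over on the fence and laid them side by side on the cork mat, carved side up, then handed the job in at about 51 s. No verdict comes back. Only one free mould was ever in view besides the one under the cartons, and I left the blue look-alikes alone.

- **Moulds:** The last images show both flat, with their top faces about 20 mm above the table and the rosettes up. Their centres in the mat frame are about (0.00, -0.06) and (0.02, 0.10) m, inside the limits.
- **Shifted mould:** The first mould moved about 3–4 cm after I had placed it, while the robot was working elsewhere. I left it, because it stayed wholly on the mat, about 25 mm inside the limit.
- **Cartons:** The pair stayed squarely stacked behind the stop posts. The upper one's top is at about 48 mm, so the lower one has settled on the table. They moved only a few millimetres.
- **Bowl, bottle and cup:** All three stand upright. Their image positions changed by only a few pixels, except the cup in the top view, which read about 10 pixels off because the arm partly hid it. The side view shows the cup in place.
- **Less certain:** While I pulled the first mould over, the fingers briefly met about 16 N upward. I raised them and it went away. In the last top view the arm partly hid the second mould, so its final position comes from the side camera only.

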